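# Nest the screw trays on the sloping stand

### The job

Tidy the repair bench: lift the green lid by its knob off the white tray that is fixed on the sloping stand and set it aside flat on the bench, knob up. Then put the blue screw tray into that white tray and the orange tray into the blue one. Turn each so that its round end lies over the round end of the tray below, press it straight down, without forcing, slamming or dropping it, past the stiff spring tongues until its shoulder sits fully home and flush on the rim, and let go. Leave the hard drive, the fan and the screwdriver where they are.

Things in the scene. Friction and masses are not known exactly. Their poses are not given: they have to be found in the camera images.
- base_tray: white tray, fixed on the stand, mouth up and towards the robot: long axis x level, z (out of the mouth) leaning 30 deg from vertical. Outline of all three trays: a U, 140 mm long (x), 60 wide (y), 44 high; square end at x -70, half-round end (radius 30) at x +70; sides straight, upright, parallel from x -70 to +40; walls 3 mm. Origin: centre of underside. Lowest 12 mm: see blue tray
- base_mouth (a point): centre of the white tray's open mouth, in the plane of its rim, 44 mm above its origin along its z. Inside each end wall (x = -67 and +67), 1 to 14 mm below the rim, a 12 mm wide steel spring tongue with a sloping lead-in stands up to 3.3 mm into the mouth; a foot meets them some 7 mm before it is home, about 6 to 15 N of push takes it past them, and friction then holds it
- blue_tray: loose blue tray, 0.11 to 0.2 kg, flat on the bench at various turns; outline, mouth and spring tongues as the white tray. Origin: centre of underside, z up. Its lowest 12 mm is a solid foot set in 5 mm from the outer walls (which run from z 12 to 44 mm); it enters the mouth below with 2 mm play all round. Home, its shoulder is on the rim: x, z parallel, origin 32 mm above the white origin along z
- orange_tray: loose orange tray, the same as the blue one (0.11 to 0.2 kg, same foot, origin and axes), flat on the bench at various turns. Home in the blue tray its x and z axes are parallel to the blue tray's and its origin is 32 mm above the blue tray's origin along z (64 mm above the white tray's)
- blue_round_end (a point): middle of the blue tray's half-round end, outer face, at (70, 0, 28) mm in the tray's frame
- orange_round_end (a point): middle of the orange tray's half-round end, outer face, at (70, 0, 28) mm in the tray's frame
- lid: loose green lid, 0.09 kg, lying on the white tray at the start, in line with it (its x and z parallel to the tray's): a U-shaped plate 140 x 60 mm, 4 mm thick, on a 4 mm deep locating plug that hangs in the mouth with some play; black round knob on top. Origin: centre of the plug's underside, which lies 4 mm below the tray's rim; set down on the bench it rests on the plug, origin at bench height
- lid_knob (a point): middle of the lid's knob, 22 mm above the lid's origin; the knob is an upright cylinder 22 mm across, from 8 to 32 mm above the lid's origin, on the lid's z axis
- stand: steel stand, fixed, 150 mm deep (x) by 190 mm wide (y), its sloping plate rising away from the robot to about 70 mm; origin: centre of its underside. The white tray's origin is 45 mm straight above it; seen from the robot its round end points to the left (along the stand's +y). The bench between robot and stand is bare
- hard_drive: bystander: aluminium hard drive with a paper label, 147 x 102 x 26 mm, lying flat, loose; origin at the centre of its underside
- case_fan: bystander: black square case fan, 120 x 120 x 25 mm, lying flat, loose; origin at the centre of its underside
- screwdriver: bystander: screwdriver with a red handle, 190 mm long, lying on the bench beyond the stand, loose; origin at about its middle, x along its shaft
Not all that is in view belongs to the job. Leave any pink or yellow look-alike of the orange_tray alone.

How it is judged (in metres and radians):
On the way, in this order (a step that is already met when the one before it is completed fails the run):
1. the lid lies flat on the bench, knob up, released (height (world z) of lid below 0.004 m and angle between lid's own z axis and vertical below 0.1 rad and contact force between the fingers and lid below 0.3 N and linear speed of lid below 0.02 m/s), for 0.2 s.
2. the blue tray sits fully home in the white tray, round end over round end, released (height (world z) of lid below 0.004 m and angle between lid's own z axis and vertical below 0.1 rad and contact force between the fingers and lid below 0.3 N and x of blue_tray in the frame of base_tray between -0.004 and 0.004 m and y of blue_tray in the frame of base_tray between -0.004 and 0.004 m and z of blue_tray in the frame of base_tray between 0.029 and 0.034 m and angle between the x axis of blue_tray and the x axis of base_tray, either way round below 0.06 rad and angle between the z axis of blue_tray and the z axis of base_tray, either way round below 0.035 rad and x of blue_round_end in the frame of base_tray above 0.05 m and contact force between the fingers and blue_tray below 0.3 N), for 0.2 s.
3. the orange tray sits fully home in the blue tray, round end over round end, released (height (world z) of lid below 0.004 m and angle between lid's own z axis and vertical below 0.1 rad and contact force between the fingers and lid below 0.3 N and x of blue_tray in the frame of base_tray between -0.004 and 0.004 m and y of blue_tray in the frame of base_tray between -0.004 and 0.004 m and z of blue_tray in the frame of base_tray between 0.029 and 0.034 m and angle between the x axis of blue_tray and the x axis of base_tray, either way round below 0.06 rad and angle between the z axis of blue_tray and the z axis of base_tray, either way round below 0.035 rad and x of blue_round_end in the frame of base_tray above 0.05 m and x of orange_tray in the frame of blue_tray between -0.004 and 0.004 m and y of orange_tray in the frame of blue_tray between -0.004 and 0.004 m and z of orange_tray in the frame of blue_tray between 0.029 and 0.034 m and angle between the x axis of orange_tray and the x axis of blue_tray, either way round below 0.06 rad and angle between the z axis of orange_tray and the z axis of blue_tray, either way round below 0.035 rad and x of orange_round_end in the frame of blue_tray above 0.05 m and contact force between the fingers and orange_tray below 0.3 N), for 0.2 s.
At the end, for the whole second after the job is handed in: Lid flat on the bench, knob up (within 0.1 rad, origin under 4 mm high); blue tray home in the white, orange in the blue: each within 4 mm of centre, 2 mm of fully home (32 mm above the one below), 0.06 rad of its turn, 0.035 rad of level with it, round ends together; all released, at rest (all of step 3 and contact force between the fingers and blue_tray below 0.3 N and linear speed of each of blue_tray, lid, orange_tray below 0.02 m/s); the robot touches nothing.
It fails at once if the lid or a tray is dropped or flung: faster than 1.2 m/s (linear speed of any of lid, blue_tray, orange_tray above 1.2 m/s).
It fails at once if a tray is forced or slammed: more than 80 N between it and the tray below (contact force between any of blue_tray, orange_tray and base_tray above 80 N or contact force between orange_tray and blue_tray above 80 N).
It fails at once if the hard drive, the fan or the screwdriver is moved more than 25 mm (distance of any of hard_drive, case_fan, screwdriver from where it was at the start of the episode above 0.025 m).
It also fails if it takes over 72 s, if anything falls off the work surface, if the arm or the gripper's body presses on something with over 40 N, if the wrist force passes 120 N, or if a joint passes its speed limit or range.

### The arm

A 7-joint arm with a two-finger parallel gripper is mounted at the origin on the work surface. World frame = base frame: x ahead of the robot, y to its left, z up, the work surface at z = 0. Lengths are in mm, angles in rad, forces in N, time in s.
With the tool pointing down it reaches from about 400 to 900 mm from the base axis. Payload 5.5 kg.
Tool frame: the origin (TCP) lies at the very end of the fingers, on their centre line; the grasp point (between the pads) lies 19 mm behind it (ctrl.grasp_offset is the distance from the TCP to the grasp point, in mm); z points along the fingers, y is the direction in which the jaws open and shut (so a half turn about z gives the same grasp; the last joint's range is limited). The gripper opens to 85 mm and grips with 20 to 120 N. Pads are 22 mm wide; open, the fingers measure 114 mm over their backs; the gripper's body (76 mm by 85 mm) begins 54 mm behind the grasp point. The pads swing forward as they close: fully open they stand 13 mm farther back than shut.
Start: joints at [-0.843, 0.501, -0.427, 1.55, 0.221, 1.138, -0.21], TCP at [291.322, 581.061, 194.61] pointing down, gripper open.
Joint ranges: [-2.88, 2.88], [-0.31, 2.03], [-1.54, 1.56], [0.2, 2.42], [-1.41, 4.55], [0.19, 2.02], [-2.57, 2.57]. Speed limits (rad/s): [2.57, 2.57, 3.14, 3.14, 3.14, 3.14, 3.14].

### API

Orientations are given as a unit quaternion [w, x, y, z].
In Python, from workcell import ctrl gives the robot as it stands.
- The arm moves only by the shell command python3 -m jog 'ROWS' [FORCE]. ROWS is JSON, a list of rows, each a list of 3 entries, a list of its own where there are three numbers: the finger opening in cm, from 0 to 8.54, then the shift along the tool's x, y, z in cm, then the turn, a rotation vector about the tool's x, y, z in rad. In form: [[jaw, [tx, ty, tz], [ax, ay, az]], ...]. A call has 1 to 12 rows; each row shifts and turns the commanded pose from where the row before left it, along the tool's axes as they then stand; what a row does not reach is not made up. A row lasts 1/12 s, in which the tool goes at most 41.7 mm and 7.16 degrees, less where a joint would pass 70% of its speed; a pose out of reach is approached as far as the arm can. A call with a gripper value outside its range is refused whole. The fingers move at their own pace and stop on an object; FORCE is the grip in N (left out, the last holds). Time passes only in rows, so rows that do not move let the fingers close. It gives the time, the measured TCP pose, the force and the opening at its end, in the units of the state.
- ctrl.get_obs(): the state, without advancing time (a new reading comes with each control period).
- ctrl.grab_frame(name): name is "scene" or "top" or "wrist"; returns a dict with "img" (400x640x3 uint8, blue, green, red), "mtx" (3x3 intrinsics, pixels), "R" (3x3) and "t" (3): a world point X has camera coordinates R X + t. Camera axes: x right, y down, z forward; pixel columns grow to the right and rows downward; lengths in mm; the calibration is good to about 2 mm. A picture is of the moment at which its call begins. There is no depth.
- ctrl.close_job(): hands the job in, once; it reports no verdict.
Trained networks look in a picture, given as the dict that the camera call returned (one of the last four; its "shot" number tells which), for a name from the list of things; names that differ only in an ending like _2 or _b are one class to them, and where a whole thing is asked for, a point or a joint stands for the part that bears it (a point fixed in the world has none). Each returns a list of dicts, best first, with "confidence" (0 to 1); they miss things now and then, are a little off and sometimes report something else, mostly with a low value. They report only what shows in the picture. A call takes as long as a camera call. They do not tell look-alikes from the thing itself.
- ctrl.look_for(picture, label): "extent" ([left, top, right, bottom] in pixels, round what is visible of it).
The state is a dict: "t": time; "joint_positions": joint angles; "joint_vel": joint speeds; "joint_efforts": joint torques, N m; "eef_pos": TCP position; "orientation": TCP orientation; "force": force on the tool from outside, world axes, zero at the start; "wrist_torque": the same for the moment, N m; "gripper_width": opening from 0.0 (shut) to 1.0 (fully open).
Only numpy, scipy, OpenCV 4.12 (cv2) and the standard library are available. Lean on these libraries where they do the work, as an engineer would, in place of code of your own. Each camera call takes 0.05 s, during which the arm holds its last target.

## Working session

There is one attempt and no reset: what is moved stays moved. The work goes in short steps, Python scripts to look and compute and a shell command to move; the robot and the scene stay as the last step left them, time stands still between calls to the robot, and variables do not carry over. Pictures are saved under pics/ and viewed, and the job is handed in when it is done.

```bash
ls -la; mkdir -p pics
python3 - <<'E'
from workcell import ctrl
import cv2
o=ctrl.get_obs(); print(o)
for n in ("scene","top","wrist"):
    f=ctrl.grab_frame(n); cv2.imwrite(f"pics/{n}0.png",f["img"]); print(n,f["mtx"].round(1).tolist(),f["R"].round(4).tolist(),f["t"].round(1).tolist())
    if n!="wrist":
        for l in ("base_tray","blue_tray","orange_tray","lid","lid_knob","stand","hard_drive","case_fan","screwdriver","blue_round_end","orange_round_end"):
            print(l,[([round(v) for v in d["extent"]],round(d["confidence"],2)) for d in ctrl.look_for(f,l)])
E
```

```text
total 12
drwxr-xr-x  3 agent agent 4096 Dec  7 02:58 .
drwxr-xr-x 23 root  root  4096 Dec  7 02:57 ..
drwxr-xr-x  2 agent agent 4096 Dec  7 02:58 pics
{'t': 0.0, 'joint_positions': array([-0.84278267,  0.50183868, -0.42677981,  1.55147242,  0.22075127,
        1.13832204, -0.21027874]), 'joint_vel': array([-0.001081  ,  0.00011554,  0.0003882 , -0.00110308,  0.00038612,
       -0.00034402,  0.00177849]), 'joint_efforts': array([ 1.40698790e-03, -5.69522989e+01, -5.81592232e+00, -2.80938828e+01,
        1.07419450e-02,  1.20351408e-02, -6.47665729e-06]), 'eef_pos': array([291.04286291, 580.31710884, 193.55484617]), 'orientation': array([-2.75425583e-04,  2.30295807e-01,  9.73120160e-01, -9.58507444e-04]), 'force': array([ 0.01645286,  1.00226456, -0.5621547 ]), 'wrist_torque': array([ 0.02156504, -0.02458582, -0.00257623]), 'gripper_width': 0.9991889182353414}
scene [[363.1, 0.0, 316.6], [0.0, 363.1, 196.9], [0.0, 0.0, 1.0]] [[0.6958, 0.7183, 0.0015], [0.445, -0.4294, -0.7859], [-0.5639, 0.5475, -0.6183]] [-437.6, -82.5, 1536.6]
base_tray [([295, 226, 333, 262], 0.62)]
blue_tray [([18
[... 856 characters left out ...]
5, 198, 239], 0.77), ([254, 272, 282, 295], 0.69)]
lid [([345, 150, 386, 174], 0.74), ([443, 188, 472, 231], 0.56)]
lid_knob [([342, 149, 387, 174], 0.79), ([330, 128, 393, 186], 0.53)]
stand [([327, 130, 395, 184], 0.69)]
hard_drive [([257, 119, 291, 166], 0.86), ([259, 176, 280, 216], 0.72)]
case_fan [([434, 118, 478, 165], 0.64)]
screwdriver [([338, 81, 348, 132], 0.48)]
blue_round_end [([443, 187, 468, 227], 0.8)]
orange_round_end [([178, 196, 201, 236], 0.78), ([257, 276, 280, 294], 0.76), ([254, 174, 281, 219], 0.63)]
wrist [[343.2, 0.0, 319.6], [0.0, 343.2, 204.4], [0.0, 0.0, 1.0]] [[0.4483, 0.8939, 0.0005], [0.8611, -0.4319, 0.2684], [0.2401, -0.1199, -0.9633]] [-650.2, -34.0, 378.0]
```

Run:
```python
import cv2
a=cv2.imread("pics/top0.png"); c=a[70:310,160:500]; cv2.imwrite("pics/top0c.png",cv2.resize(c,None,fx=2.35,fy=2.35,interpolation=cv2.INTER_CUBIC))
a=cv2.imread("pics/scene0.png"); c=a[130:370,160:440]; cv2.imwrite("pics/scene0c.png",cv2.resize(c,None,fx=2.5,fy=2.5,interpolation=cv2.INTER_CUBIC))
```

```text
(no output)
```

View pics/top0c.png

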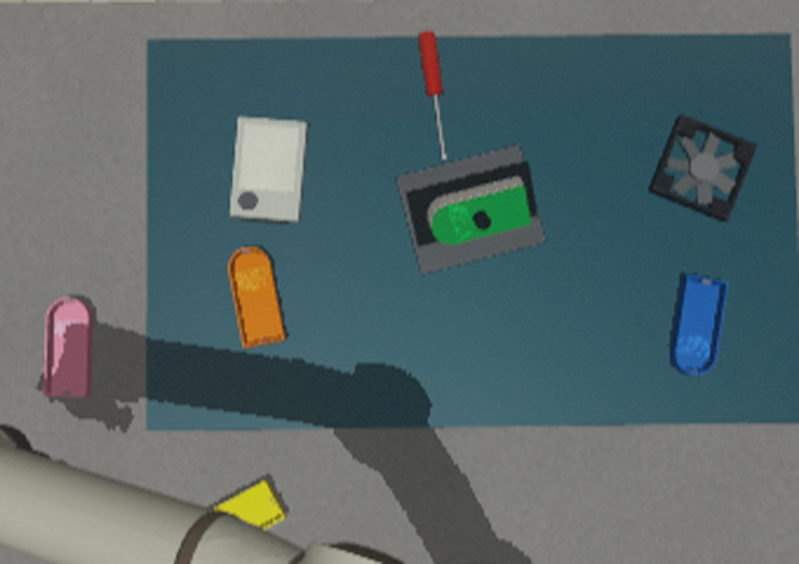

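View pics/scene0c.png

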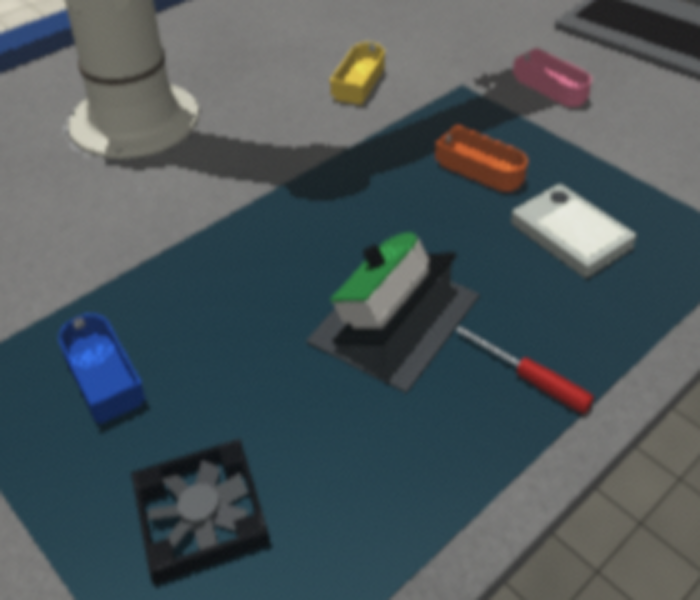

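View pics/wrist0.png

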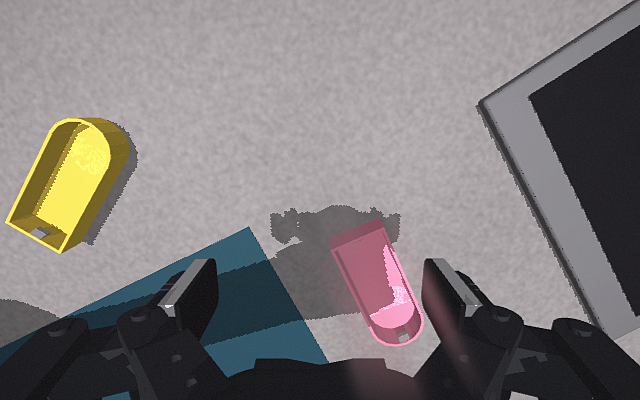

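The top picture shows the lid and white tray at (365,160), blue at (457,208) with its round end down, and orange at (268,196) with its round end up. 

Candidates for the orange tray are (268,196) orange, (189,217) pink and (268,283) yellow, so I choose (268,196) by colour. The only blue candidate is (457,208), and the only green one is the lid at (365,160). Next I'll fit poses from silhouettes.

```bash
cat > h.py <<'E'
from workcell import ctrl
import cv2, numpy as np
from scipy.optimize import minimize
from scipy.spatial.transform import Rotation as Rn
HSV=dict(blue=((100,110,50),(125,255,255)),orange=((5,140,60),(20,255,255)),green=((50,110,40),(85,255,255)))
def outline(inset=0,n=24):
    r=30-inset; a=np.linspace(-np.pi/2,np.pi/2,n)
    return np.vstack([[[-70+inset,-r],[40,-r]],np.c_[40+r*np.cos(a),r*np.sin(a)],[[40,r],[-70+inset,r]]])
def solid(levels):
    return np.vstack([np.c_[outline(i),np.full(len(outline(i)),z)] for i,z in levels])
TRAY=solid([(5,0),(5,12),(0,12),(0,44)])
RIM=solid([(0,44)])
LIDP=solid([(0,4),(0,8)])
def proj(f,X):
    c=X@f["R"].T+f["t"]; p=c@f["mtx"].T; return p[:,:2]/p[:,2:]
def mask(f,col):
    h=cv2.cvtColor(f["img"],cv2.COLOR_BGR2HSV); m=cv2.inRange(h,*HSV[col])
    m=cv2.morphologyEx(m,cv2.MORPH_CLOSE,np.ones((5,5)))
    n,l,s,_=cv2.connectedComponentsWithStats(m); 
    if n<2: return m*0
    k=1+s[1:,4].argmax(); m=(l==k).astype(np.uint8)*255
    cs,_=cv2.findContours(m,cv2.RETR_EXTERNAL,cv2.CHAIN_APPROX_NONE)
    hull=cv2.convexHull(np.vstack(cs)); m[:]=0; cv2.fillConvexPoly(m,hull,255); return m
def pose(x,y,yaw,z=0,tilt=0):
    R=Rn.from_euler('z',yaw).as_matrix()
    if tilt: # x level at heading yaw, z leaning away from y-left ... z = up tilted toward +90deg of heading
        X=R[:,0]; L=R[:,1]; Z=np.cos(tilt)*np.array([0,0,1])+np.sin(tilt)*L; R=np.c_[X,np.cross(Z,X),Z]
    return R,np.array([x,y,z])
S=8
def cost(f,m,P):
    p=proj(f,P); hull=cv2.convexHull(p.astype(np.float32))
    cs,_=cv2.findContours(m,cv2.RETR_EXTERNAL,cv2.CHAIN_APPROX_NONE)
    # smooth symmetric measure: mean squared distance of mask contour to hull
    c=np.vstack(cs)[:,0].astype(np.float32)
    ctr=c.mean(0); 
    h=hull[:,0]
    d=np.array([cv2.pointPolygonTest(hull,(float(a),float(b)),True) for a,b in c])
    H,W=m.shape; ok=(c[:,0]>1)&(c[:,0]<W-2)&(c[:,1]>1)&(c[:,1]<H-2)
    d=d[ok]-0.5   # contour pixels lie half a px inside
    return np.mean(np.minimum(d**2,100))
def fit(fs,col,model,x0,z=0,tilt=0,weights=None):
    ms=[mask(f,col) for f in fs]
    def g(v):
        R,t=pose(v[0]*10,v[1]*10,v[2]/10,z,tilt); P=model@R.T+t
        return sum(cost(f,m,P)/(1 if weights is None else weights[i]) for i,(f,m) in enumerate(zip(fs,ms)))
    best=None
    for s in (0,0.15,-.15):
        r=minimize(g,[x0[0]/10,x0[1]/10,(x0[2]+s)*10],method="Nelder-Mead",options=dict(initial_simplex=None,xatol=.01,fatol=1e-4,maxiter=400))
        if best is None or r.fun<best.fun: best=r
    v=best.x; return np.array([v[0]*10,v[1]*10,v[2]/10]),best.fun
def backproj(f,uv,z):
    d=f["R"].T@np.linalg.solve(f["mtx"],[uv[0],uv[1],1]); c=-f["R"].T@f["t"]; return c+d*(z-c[2])/d[2]
def tool():
    o=ctrl.get_obs(); return Rn.from_quat(np.roll(o["orientation"],-1)).as_matrix(),o["eef_pos"],o
def goto(Rt,pt,Rc=None,pc=None):
    if Rc is None: Rc,pc,_=tool()
    return Rc.T@(pt-pc)/10, Rn.from_matrix(Rc.T@Rt).as_rotvec()
E
python3 - <<'E'
from h import *
T=ctrl.grab_frame("top");Sc=ctrl.grab_frame("scene")
b=backproj(T,(457,208),30);o=backproj(T,(268,196),30);l=backproj(T,(365,162),80);print(b,o,l)
for fs,n in (([T],"top"),([Sc],"scene"),([T,Sc],"both")):
    print(n,"blue",*fit(fs,"blue",TRAY,(b[0],b[1],np.pi)))
    print(n,"orange",*fit(fs,"orange",TRAY,(o[0],o[1],0.1)))
    # lid origin = base z 40; base origin 45 high
    bz=45+40*np.cos(np.pi/6)
    print(n,"lid",*fit(fs,"green",LIDP,(l[0],l[1],np.pi/2+.2),bz,np.pi/6))
E
```

```text
[ 450.55206886 -321.5286789    30.        ] [498.8790565  318.43850801  30.        ] [603.77102646  -7.48125006  80.        ]
top blue [ 448.95710659 -320.06287625    2.97310791] 0.9735598893697655
top orange [4.98879056e+02 3.18438508e+02 1.00000000e-01] 100.0
top lid [605.63484961  -2.69425759   1.81876148] 0.21932581345037921
scene blue [ 450.55206886 -321.5286789     3.14159265] 100.0
scene orange [5.03395643e+02 3.19269845e+02 1.39796438e-01] 0.13888863815083324
scene lid [607.29249686  -1.53085064   1.82140376] 0.18998315729345122
both blue [ 448.95710659 -320.06287625    2.97310791] 100.97355988936977
both orange [5.03395643e+02 3.19269845e+02 1.39796438e-01] 100.13888863815083
both lid [606.43436428  -2.42732633   1.81910211] 0.5208325085717348
```

```bash
cat >> h.py <<'E'
def rows(Rt,pt):
    Rc,pc,o=tool(); t1=Rc.T@(pt-pc)/10; rv=Rn.from_matrix(Rc.T@Rt).as_rotvec(); t2=Rt.T@(pt-pc)/10
    n=lambda v:np.linalg.norm(v)
    print("shift in current frame cm",t1.round(2),"rows>=%.1f"%(n(t1)/4.17),"| turn",rv.round(4),"rows>=%.1f"%(n(rv)/np.radians(7.16)),"| shift in target frame",t2.round(2))
def ftool(Rb,flip=1): # tool frame pointing down a tray's -z, tool x = flip*tray x
    return np.c_[flip*Rb[:,0],-flip*Rb[:,1],-Rb[:,2]]
def st():
    R,p,o=tool(); print("t %.2f"%o["t"],"p",p.round(1),"F",o["force"].round(1),"T",o["wrist_torque"].round(2),"w %.3f"%o["gripper_width"],"q",o["joint_positions"].round(2))
E
python3 - <<'E'
from h import *
st()
R,t=pose(606.4,-2.4,1.819,45+40*np.cos(np.pi/6),np.pi/6); print("z",R[:,2].round(3))
rows(ftool(R),t+R[:,2]*(10.5+90))
E
```

```text
t 1.35 p [291.3 581.1 194.6] F [-0.3 -0.7 -0.1] T [ 0.01  0.03 -0.01] w 0.997 q [-0.84  0.5  -0.43  1.55  0.22  1.14 -0.21]
z [-0.485 -0.123  0.866]
shift in current frame cm [-50.52 -41.33   2.79] rows>=15.7 | turn [-0.4907 -0.2245  0.8377] rows>=8.0 | shift in target frame [-64.3    8.29   8.01]
```

```bash
python3 -m jog '[[8.5,[-3,-2.5,0],[0,0,0]],[8.5,[-3,-2.5,0],[0,0,0]],[8.5,[-3,-2.5,0],[0,0,0]],[8.5,[-3,-2.5,0],[0,0,0]],[8.5,[-3,-2.5,0],[0,0,0]],[8.5,[-3,-2.5,0],[0,0,0]],[8.5,[-3,-2.5,0],[0,0,0]],[8.5,[-3,-2.5,0],[0,0,0]],[8.5,[-3,-2.5,0],[0,0,0]],[8.5,[-3,-2.5,0],[0,0,0]],[8.5,[-3,-2.5,0],[0,0,0]],[8.5,[-3,-2.5,0],[0,0,0]]]'
python3 -m jog '[[8.5,[-3,-2.3,0],[0,0,0]],[8.5,[-3,-2.3,0],[0,0,0]],[8.5,[-3,-2.3,0],[0,0,0]],[8.5,[-3,-2.3,0],[0,0,0]],[8.5,[-2.5,-2.1,0],[0,0,0]],[8.5,[0,0,0],[0,0,0]]]'
python3 -c "
from h import *
st()
R,t=pose(606.4,-2.4,1.819,45+40*np.cos(np.pi/6),np.pi/6)
rows(ftool(R),t+R[:,2]*(10.5+90))"
```

```text
t: 2.35
eef_pos: [479.3, 149.7, 195.0]
orientation: [0.0, 0.23, 0.973, 0.0]
force: [0.5, 0.1, -0.5]
gripper_width: 0.996
t: 2.85
eef_pos: [559.8, -23.7, 194.7]
orientation: [0.001, 0.235, 0.972, -0.002]
force: [-0.2, -0.6, 0.9]
gripper_width: 0.993
t 2.85 p [559.8 -23.7 194.7] F [-0.2 -0.6  0.9] T [ 0.    0.   -0.04] w 0.993 q [ 0.1   0.31 -0.14  1.79  0.05  1.04  1.04]
shift in current frame cm [0.61 0.7  2.8 ] rows>=0.7 | turn [-0.4929 -0.2173  0.8288] rows>=7.9 | shift in target frame [ 0.92 -1.39  2.43]
```

```bash
python3 -m jog '[[8.5,[0,0,0],[-0.0616,-0.027,0.1036]],[8.5,[0,0,0],[-0.0616,-0.027,0.1036]],[8.5,[0,0,0],[-0.0616,-0.027,0.1036]],[8.5,[0,0,0],[-0.0616,-0.027,0.1036]],[8.5,[0,0,0],[-0.0616,-0.027,0.1036]],[8.5,[0,0,0],[-0.0616,-0.027,0.1036]],[8.5,[0,0,0],[-0.0616,-0.027,0.1036]],[8.5,[0,0,0],[-0.0616,-0.027,0.1036]],[8.5,[0.9,-1.4,0],[0,0,0]],[8.5,[0,0,0],[0,0,0]]]'
python3 -c "
from h import *
st()
R,t=pose(606.4,-2.4,1.819,45+40*np.cos(np.pi/6),np.pi/6)
rows(ftool(R),t+R[:,2]*(10.5+90))
W=ctrl.grab_frame('wrist');cv2.imwrite('pics/w1.png',W['img'])
m=mask(W,'green');print(fit([W],'green',LIDP,(606,-2,1.819),t[2],np.pi/6))
print([ (np.round(d['extent']),d['confidence']) for d in ctrl.look_for(W,'lid_knob')])
"
```

```text
t: 3.68
eef_pos: [539.3, -7.5, 185.4]
orientation: [0.153, 0.59, 0.766, 0.205]
force: [-1.6, 0.2, -0.5]
gripper_width: 0.994
t 3.68 p [539.3  -7.5 185.4] F [-1.6  0.2 -0.5] T [-0.16  0.6  -0.  ] w 0.994 q [ 0.22  0.03 -0.13  2.3  -0.5   0.37  0.78]
shift in current frame cm [-1.19  0.46  2.4 ] rows>=0.7 | turn [-0.0057 -0.0126  0.0063] rows>=0.1 | shift in target frame [-1.15  0.46  2.42]
(array([608.07457612,  -5.1258471 ,   1.86401034]), np.float64(6.892421332047577))
[(array([294., 123., 364., 273.]), 0.88)]
```

View pics/w1.png

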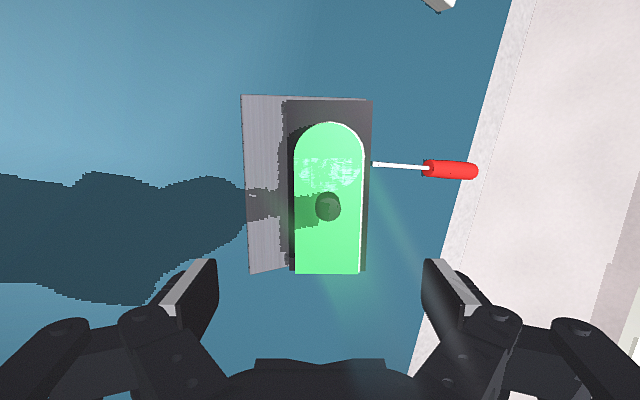

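```bash
cat > ov.py <<'E'
from h import *
def overlay(f,col,model,v,z,tilt,name,crop):
    im=f["img"].copy(); m=mask(f,col); cs,_=cv2.findContours(m,cv2.RETR_EXTERNAL,cv2.CHAIN_APPROX_NONE); cv2.drawContours(im,cs,-1,(255,0,255),1)
    R,t=pose(*v,z,tilt); p=proj(f,model@R.T+t); cv2.polylines(im,[cv2.convexHull(p.astype(np.float32)).astype(int)],True,(0,0,255),1)
    x0,y0,x1,y1=crop; cv2.imwrite(name,cv2.resize(im[y0:y1,x0:x1],None,fx=3,fy=3,interpolation=cv2.INTER_NEAREST))
E
python3 -c "
import h
h.HSV['green']=((45,60,110),(85,255,255))
from ov import *
W=ctrl.grab_frame('wrist');z=45+40*np.cos(np.pi/6)
v,c=fit([W],'green',LIDP,(606,-2,1.819),z,np.pi/6);print(v,c)
overlay(W,'green',LIDP,v,z,np.pi/6,'pics/ov1.png',(230,90,450,290))
K=solid([(0,0)]);a=np.linspace(0,6.28,30)
R,t=pose(606.4,-2.4,1.819,z,np.pi/6)
print('knob top pred',proj(W,(t+R[:,2]*32)[None]), 'T', W['t'], -W['R'].T@W['t'])
"
```

```text
[608.98896156  -1.21302746   1.86054784] 6.511093151257074
knob top pred [[320.0202245  207.99983712]] T [-547.19933201  -97.36129631   57.72198279] [439.49883737  33.76577749 343.42219277]
```

View pics/ov1.png

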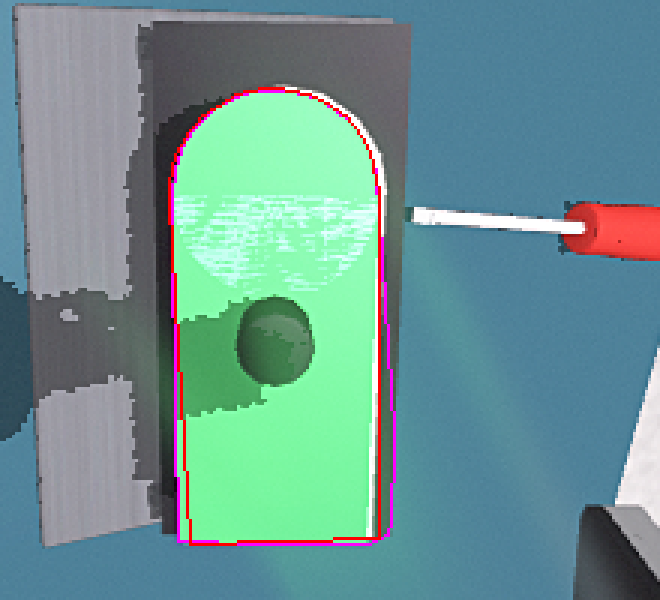

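```bash
sed -i 's/green=((50,110,40),(85,255,255))/green=((50,90,190),(85,255,255))/' h.py
python3 -c "
from ov import *
W=ctrl.grab_frame('wrist');z=45+40*np.cos(np.pi/6)
v,c=fit([W],'green',LIDP,(606,-2,1.819),z,np.pi/6);print(v,c)
overlay(W,'green',LIDP,v,z,np.pi/6,'pics/ov2.png',(230,90,450,290))
R,t=pose(*v,z,np.pi/6)
print('knob top pred',proj(W,(t+R[:,2]*32)[None]),'mid',proj(W,(t+R[:,2]*8)[None]))
"
```

```text
[607.16677784  -1.26491231   1.818258  ] 0.09168156898206724
knob top pred [[319.55270228 206.0486706 ]] mid [[319.55913365 198.97744618]]
```

View pics/ov2.png

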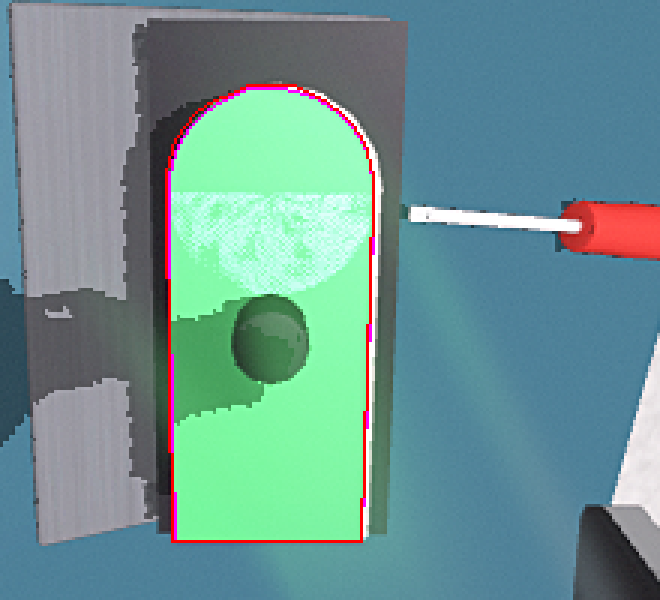

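```bash
python3 -c "
from h import *
st()
R,t=pose(607,-1.5,1.8185,45+40*np.cos(np.pi/6),np.pi/6)
rows(ftool(R),t+R[:,2]*(10.5))"
```

```text
t 3.88 p [545.3  -8.9 188.9] F [ 0.4  0.  -0.5] T [-0.11  0.48 -0.02] w 0.999 q [ 0.22  0.03 -0.13  2.29 -0.5   0.37  0.78]
shift in current frame cm [-0.9  -0.13 11.49] rows>=2.8 | turn [ 0.0006 -0.0099  0.0079] rows>=0.1 | shift in target frame [-0.79 -0.12 11.49]
```

```bash
python3 -m jog '[[8.5,[-0.9,-0.1,1],[0,-0.01,0.008]],[8.5,[0,0,2],[0,0,0]],[8.5,[0,0,2],[0,0,0]],[8.5,[0,0,1.5],[0,0,0]],[8.5,[0,0,1.5],[0,0,0]],[8.5,[0,0,0],[0,0,0]],[8.5,[0,0,0],[0,0,0]]]'
python3 -c "
from h import *
st()
R,t=pose(607,-1.5,1.8185,45+40*np.cos(np.pi/6),np.pi/6)
rows(ftool(R),t+R[:,2]*(10.5))"
```

```text
t: 4.47
eef_pos: [584.5, -7.8, 117.4]
orientation: [0.158, 0.594, 0.762, 0.204]
force: [-0.7, -0.1, 0.7]
gripper_width: 0.993
t 4.47 p [584.5  -7.8 117.4] F [-0.7 -0.1  0.7] T [-0.15  0.47 -0.04] w 0.993 q [ 0.2   0.24 -0.13  2.27 -0.73  0.19  1.01]
shift in current frame cm [0.06 0.14 3.39] rows>=0.8 | turn [-0.0019 -0.0008 -0.0013] rows>=0.0 | shift in target frame [0.06 0.14 3.39]
```

```bash
python3 -c "
from h import *
o=ctrl.get_obs();print(o['joint_positions'].round(4).tolist(),o['eef_pos'].round(2).tolist(),o['orientation'].round(5).tolist())"
cat > kin.py <<'E'
import numpy as np, itertools
from scipy.spatial.transform import Rotation as Rn
from scipy.optimize import least_squares
D=[([-0.84278267,0.50183868,-0.42677981,1.55147242,0.22075127,1.13832204,-0.21027874],[291.3,581.06,194.6],[-2.75e-4,.230296,.97312,-.00096])]
import sys
def fk(q,pr,s):
    d1,a1,L1,b1,a2,L2,a3,L3=pr[:8]; off=pr[8:]
    z=lambda a:Rn.from_euler('z',a).as_matrix(); y=lambda a:Rn.from_euler('y',a).as_matrix()
    R=z(s[0]*q[0]+off[0]); p=np.array([0,0,d1])
    R=R@y(q[1]); p=p+R@[a1,0,L1]
    R=R@z(s[1]*q[2]); p=p+R@[b1,0,0]
    R=R@y(q[3]); p=p+R@[a2,0,L2]
    R=R@z(s[2]*q[4]); R=R@y(q[5]); p=p+R@[a3,0,L3]
    R=R@z(s[3]*q[6]+off[1]); return R,p
E
python3 - <<'E'
from kin import *
D=[([-0.84278267,0.50183868,-0.42677981,1.55147242,0.22075127,1.13832204,-0.21027874],None,[-2.75e-4,.230296,.97312,-.00096])]
from workcell import ctrl
o=ctrl.get_obs(); D.append((o['joint_positions'],None,o['orientation']))
for s in itertools.product((1,-1),repeat=4):
    def res(off):
        r=[]
        for q,_,w in D:
            R,_=fk(q,[0]*8+list(off),s); r+=list((R-Rn.from_quat(np.roll(w,-1)).as_matrix()).ravel())
        return np.array(r)
    b=min((least_squares(res,[a,c]) for a in (0,1.5,3,-1.5) for c in (0,1.5,3,-1.5)),key=lambda r:r.cost)
    print(s,b.x.round(3),round(b.cost,5))
E
```

```text
[0.1976, 0.2354, -0.1348, 2.2674, -0.7341, 0.1914, 1.0134] [584.49, -7.8, 117.41] [0.15801, 0.59397, 0.76203, 0.20382]
(1, 1, 1, 1) [0.946 1.129] 1.34269
(1, 1, 1, -1) [-0.056 -2.126] 1.97372
(1, 1, -1, 1) [ 0.014 -0.368] 0.1675
(1, 1, -1, -1) [0.63  1.035] 2.93271
(1, -1, 1, 1) [0.436 1.149] 0.82893
(1, -1, 1, -1) [-0.54   4.143] 3.00135
(1, -1, -1, 1) [5.793 5.922] 0.06472
(1, -1, -1, -1) [0.15  1.026] 1.91256
(-1, 1, 1, 1) [0.8  1.67] 0.06307
(-1, 1, 1, -1) [ 1.44  -3.226] 1.92042
(-1, 1, -1, 1) [-0.121  0.156] 1.80022
(-1, 1, -1, -1) [0.497 1.561] 0.28254
(-1, -1, 1, 1) [ 0.305 -4.606] 0.5151
(-1, -1, 1, -1) [0.923 3.081] 1.27161
(-1, -1, -1, 1) [-0.648  0.192] 2.55601
(-1, -1, -1, -1) [-0.     1.571] 0.0
```

Run:
```python
from kin import *
D=[([-0.84278267,0.50183868,-0.42677981,1.55147242,0.22075127,1.13832204,-0.21027874],[291.04,580.3,193.55]),
([0.1976, 0.2354, -0.1348, 2.2674, -0.7341, 0.1914, 1.0134],[584.49,-7.8,117.41]),
([ 0.22,0.03,-0.13,2.29,-0.5,0.37,0.78],[545.3,-8.9,188.9]),([ 0.1,0.31,-0.14,1.79,0.05,1.04,1.04],[559.8,-23.7,194.7])]
s=(-1,)*4
for keep in (list(range(8)),[0,2,5,7],[0,2,3,4,5,7],[0,2,5,6,7]):
    A=[];b=[]
    for q,p in D:
        M=np.array([fk(q,list(np.eye(8)[k])+[0,np.pi/2],s)[1] for k in keep]).T; A.append(M); b+=p
    A=np.vstack(A); x,r,_,sv=np.linalg.lstsq(A,np.array(b),rcond=None); print(keep,x.round(1),(A@x-b).round(1),sv.round(2))
```

```text
[0, 1, 2, 3, 4, 5, 6, 7] [338.2  86.7 480.6 -98.1 -10.4 462.3 -23.  382.1] [ 5.7 -5.4 -0.3 -2.8 -2.   1.2  1.6  5.  -0.2  4.1 20.7 -0.7] [4.07 3.74 0.88 0.63 0.4  0.35 0.16 0.07]
[0, 2, 5, 7] [281.7 550.3 454.6 383.3] [-11.5  15.8  -3.9  -1.6  23.    3.  -13.2  27.9   1.3   1.7  29.6  -0.3] [3.61 1.64 0.5  0.24]
[0, 2, 3, 4, 5, 7] [ 112.9  492.8   41.6 -108.1  372.1  274.9] [ -5.3  -3.9  -2.7  10.3   3.4  -6.8 -12.5   8.3   2.9   6.4  27.    6.6] [3.92 2.81 0.65 0.44 0.23 0.14]
[0, 2, 5, 6, 7] [288.  526.4 433.8 -26.7 383.4] [-17.2  14.7 -10.1  -2.    5.5   9.5  -8.3  15.5   7.    3.1  30.9  -6.4] [3.61 2.5  0.65 0.5  0.24]
```

```bash
cat > kin.py <<'E'
import numpy as np
from scipy.spatial.transform import Rotation as Rn
from scipy.optimize import least_squares
LO=np.array([-2.88,-.31,-1.54,.2,-1.41,.19,-2.57]);HI=np.array([2.88,2.03,1.56,2.42,4.55,2.02,2.57])
def fk(q,y1=192.5,y2=-168.5,y3=136.3,L3=383,d1=317,a1=81,L1=400,L2=400):
    z=lambda a:Rn.from_euler('z',-a).as_matrix(); y=lambda a:Rn.from_euler('y',a).as_matrix()
    R=z(q[0]); p=np.array([0,0,d1])+R@[a1,0,0]
    R=R@y(q[1]); p=p+R@[0,y1,L1]
    R=R@z(q[2]);R=R@y(q[3]); p=p+R@[0,y2,L2]
    R=R@z(q[4]); R=R@y(q[5]); p=p+R@[0,y3,L3]
    R=R@z(q[6]-np.pi/2); return R,p
E
python3 - <<'E'
from kin import *
D=[([-0.84278267,0.50183868,-0.42677981,1.55147242,0.22075127,1.13832204,-0.21027874],[291.04,580.3,193.55]),
([0.1976, 0.2354, -0.1348, 2.2674, -0.7341, 0.1914, 1.0134],[584.49,-7.8,117.41]),
([ 0.22,0.03,-0.13,2.29,-0.5,0.37,0.78],[545.3,-8.9,188.9]),([ 0.1,0.31,-0.14,1.79,0.05,1.04,1.04],[559.8,-23.7,194.7])]
for sg in (1,-1):
    f=lambda v:np.hstack([fk(q,192.5*sg,-168.5*sg,136.3*sg,*v)[1]-p for q,p in D])
    for x0 in ([383],[383,317,81],[383,317,81,400,400]):
        r=least_squares(f,x0);print(sg,r.x.round(1),r.fun.round(1))
E
```

```text
1 [289.1] [-138.6   80.5  -16.8   71.6  118.3   69.9   58.2  137.1   52.7    5.9
  182.8    6.1]
1 [-20.1   0.4 142.6] [-97.2 127.  -24.2 -17.3  68.2  21.4 -30.3  82.2   4.1  65.7 176.7  -1.3]
1 [-223.5  -42.7  548.3   23.3   48.6] [-2.780e+01 -1.350e+01 -4.630e+01 -1.410e+01 -1.400e+01  6.980e+01
  4.000e-01 -9.000e+00 -1.000e-01  5.060e+01  1.301e+02 -2.340e+01]
-1 [327.6] [ 102.3 -131.6   11.7 -122.3 -107.1  -68.4  -87.1 -127.8  -75.9  -27.6
 -135.9  -17.8]
-1 [630.4 637.3  63.5] [  90.3 -145.2   29.1    6.8  -66.4  -10.6   41.4  -83.3  -18.1  -43.6
 -134.3   -0.4]
-1 [ 857.6  620.5 -359.3  855.6  739.4] [ 32.    0.4  41.7   9.2  18.7 -53.3  -1.   14.9  -7.5 -31.8 -89.   19.1]
```

Run:
```python
from kin import *
q=np.array([0.1976, 0.2354, -0.1348, 2.2674, -0.7341, 0.1914, 1.0134])
Rt,_=fk(q)
z=lambda a:Rn.from_euler('z',-a).as_matrix(); y=lambda a:Rn.from_euler('y',a).as_matrix()
Rf=z(q[0])@y(q[1])@z(q[2])@y(q[3])
f=Rf[:,2]; print("forearm in tool",(Rt.T@f).round(3),"upper",(z(q[0])@y(q[1]))[:,2].round(3),'f',f.round(3))
for a in (-.2,-.1,.1,.2):
    print(a,np.arccos(f@(Rt@Rn.from_rotvec([0,a,0]).as_matrix())[:,2]).round(3))
```

```text
forearm in tool [-0.161  0.101  0.982] upper [ 0.229 -0.046  0.972] f [ 0.598 -0.015 -0.801]
-0.2 0.107
-0.1 0.119
0.1 0.281
0.2 0.376
```

```bash
cat >> h.py <<'E'
def tilt(Rt,a): return Rt@Rn.from_rotvec([0,a,0]).as_matrix()
def gp(Rt,point,g=19): return point+Rt[:,2]*g   # TCP so that the grasp point sits at point
E
python3 -c "
from h import *
R,t=pose(607,-1.5,1.8185,45+40*np.cos(np.pi/6),np.pi/6)
Rt=tilt(ftool(R),.15); rows(Rt,gp(Rt,t+R[:,2]*28))"
```

```text
shift in current frame cm [0.34 0.14 3.52] rows>=0.8 | turn [-0.0018  0.1492 -0.0014] rows>=1.2 | shift in target frame [-0.19  0.14  3.53]
```

```bash
python3 -m jog '[[8.5,[0.3,0.1,0],[0,0.075,0]],[8.5,[0,0,0],[0,0.075,0]],[8.5,[0,0,0.5],[0,0,0]],[8.5,[-0.1,0,0.5],[0,0,0]],[8.5,[0,0,0],[0,0,0]],[8.5,[0,0,0],[0,0,0]]]'
python3 -c "
from h import *
st()
R,t=pose(607,-1.5,1.8185,45+40*np.cos(np.pi/6),np.pi/6)
Rt=tilt(ftool(R),.15); rows(Rt,gp(Rt,t+R[:,2]*28))"
```

```text
t: 4.97
eef_pos: [587.9, -2.2, 109.2]
orientation: [0.101, 0.577, 0.772, 0.247]
force: [0.4, 0.0, 0.7]
gripper_width: 0.996
t 4.97 p [587.9  -2.2 109.2] F [0.4 0.  0.7] T [-0.24  0.48 -0.01] w 0.996 q [ 0.45  0.31 -0.29  2.2  -0.88  0.34  1.28]
shift in current frame cm [-0.5   0.14  2.53] rows>=0.6 | turn [-0.0026  0.0019 -0.0003] rows>=0.0 | shift in target frame [-0.5   0.14  2.53]
```

```bash
python3 -m jog '[[8.5,[-0.5,0.1,0.6],[0,0,0]],[8.5,[0,0,0.6],[0,0,0]],[8.5,[0,0,0.6],[0,0,0]],[8.5,[0,0,0.7],[0,0,0]],[8.5,[0,0,0],[0,0,0]],[8.5,[0,0,0],[0,0,0]]]'
python3 -c "
from h import *
st()
R,t=pose(607,-1.5,1.8185,45+40*np.cos(np.pi/6),np.pi/6)
Rt=tilt(ftool(R),.15); rows(Rt,gp(Rt,t+R[:,2]*28))
W=ctrl.grab_frame('wrist');cv2.imwrite('pics/w2.png',W['img'])"
```

```text
t: 5.47
eef_pos: [601.5, -0.3, 87.0]
orientation: [0.101, 0.577, 0.772, 0.247]
force: [-0.2, 0.1, 0.2]
gripper_width: 0.997
t 5.47 p [ 6.015e+02 -3.000e-01  8.700e+01] F [-0.2  0.1  0.2] T [-0.25  0.44 -0.01] w 0.997 q [ 0.46  0.38 -0.32  2.18 -0.92  0.29  1.33]
shift in current frame cm [ 0.04  0.06 -0.02] rows>=0.0 | turn [-0.0027  0.0004 -0.0015] rows>=0.0 | shift in target frame [ 0.04  0.06 -0.02]
```

View pics/w2.png

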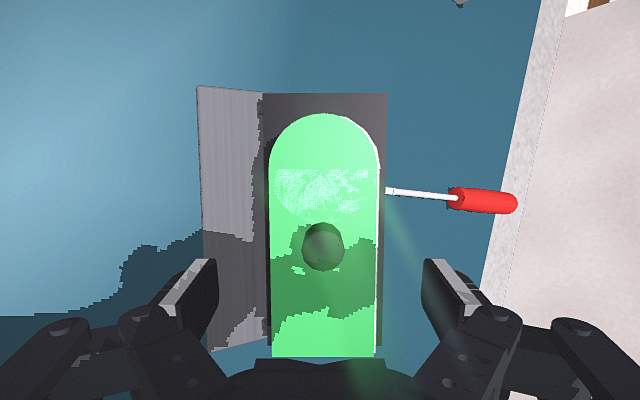

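```bash
python3 -c "
from h import *
R,p,o=tool();W=ctrl.grab_frame('wrist')
print(proj(W,np.array([p,p-19*R[:,2],p-19*R[:,2]+42*R[:,1]])), (W['R']@p+W['t']))
R2,t=pose(607,-1.5,1.8185,45+40*np.cos(np.pi/6),np.pi/6)
print('knob mid/top',proj(W,np.array([t+R2[:,2]*20,t+R2[:,2]*32])))
"
```

```text
[[320.60701341 236.60866692]
 [320.70335709 250.16156991]
 [404.22523078 250.13483748]] [  0.54494849  17.88789936 190.91483969]
knob mid/top [[321.44478458 244.972195  ]
 [321.50635708 250.83042767]]
```

```bash
python3 -m jog '[[1,[0,0,0],[0,0,0]],[1,[0,0,0],[0,0,0]],[1,[0,0,0],[0,0,0]],[1,[0,0,0],[0,0,0]],[1,[0,0,0],[0,0,0]],[1,[0,0,0],[0,0,0]],[1,[0,0,0],[0,0,0]],[1,[0,0,0],[0,0,0]],[1,[0,0,0],[0,0,0]],[1,[0,0,0],[0,0,0]]]' 50
python3 -c "
from h import *
st();W=ctrl.grab_frame('wrist');cv2.imwrite('pics/w3.png',W['img'])"
```

```text
t: 6.4
eef_pos: [601.9, -1.1, 87.8]
orientation: [0.102, 0.577, 0.772, 0.247]
force: [0.0, -0.1, 1.1]
gripper_width: 0.119
t 6.40 p [601.9  -1.1  87.8] F [ 0.  -0.1  1.1] T [-0.28  0.46 -0.02] w 0.119 q [ 0.46  0.38 -0.32  2.18 -0.92  0.29  1.33]
```

View pics/w3.png

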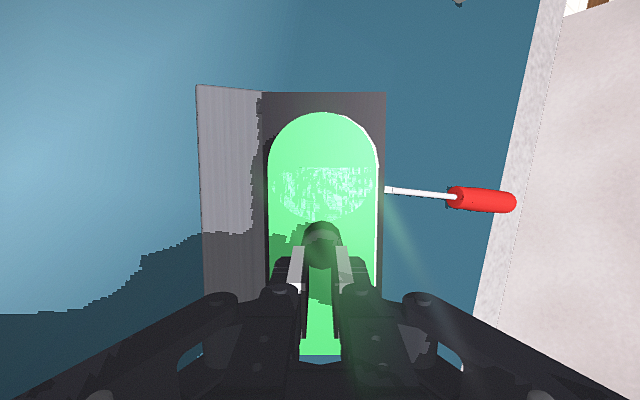

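```bash
python3 -c "
from h import *
i=cv2.imread('pics/w3.png')[190:370,220:420];i=cv2.convertScaleAbs(i,alpha=1.6,beta=20);cv2.imwrite('pics/w3c.png',cv2.resize(i,None,fx=3.3,fy=3.3,interpolation=cv2.INTER_CUBIC))"
```

```text
(no output)
```

View pics/w3c.png

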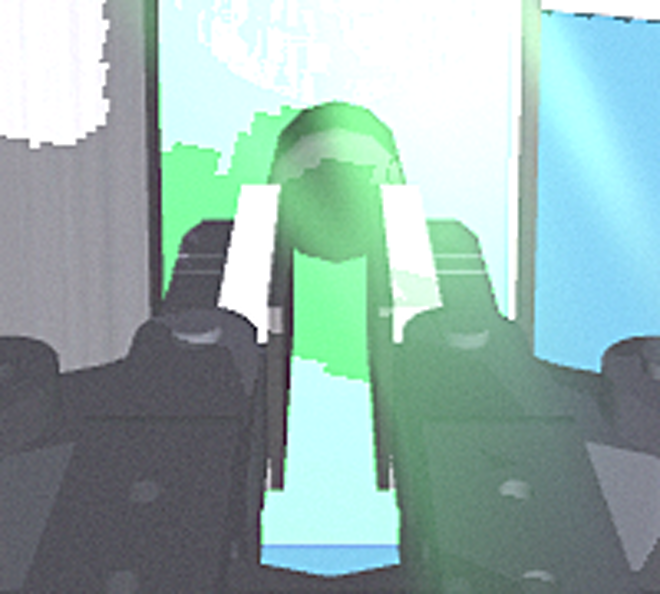

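```bash
python3 -c "
from h import *
print(ctrl.grasp_offset)
R,p,o=tool();W=ctrl.grab_frame('wrist')
print('cam in tool',R.T@(-W['R'].T@W['t']-p),'cam axes in tool',(R.T@W['R'].T).round(2).tolist())
for w in (85,22,10):
  for s in (0,10,19,30,40,50):
    print(w,s,[proj(W,(p+R@np.array([x,-w/2,-s]))[None])[0].round(0).tolist() for x in (11,0,-11)])
"
```

```text
18.700000000000003
cam in tool [  68.50004556   -0.47606963 -179.08555142] cam axes in tool [[-0.0, -0.96, -0.27], [1.0, -0.0, -0.0], [0.0, -0.27, 0.96]]
85 0 [[243.0, 218.0], [244.0, 237.0], [245.0, 255.0]]
85 10 [[239.0, 224.0], [240.0, 244.0], [241.0, 263.0]]
85 19 [[235.0, 230.0], [236.0, 250.0], [238.0, 270.0]]
85 30 [[229.0, 238.0], [231.0, 260.0], [232.0, 281.0]]
85 40 [[223.0, 246.0], [225.0, 269.0], [227.0, 291.0]]
85 50 [[217.0, 255.0], [219.0, 280.0], [221.0, 303.0]]
22 0 [[301.0, 218.0], [301.0, 237.0], [301.0, 255.0]]
22 10 [[299.0, 224.0], [300.0, 243.0], [300.0, 263.0]]
22 19 [[298.0, 230.0], [299.0, 250.0], [299.0, 270.0]]
22 30 [[297.0, 238.0], [297.0, 259.0], [298.0, 281.0]]
22 40 [[296.0, 246.0], [296.0, 269.0], [297.0, 291.0]]
22 50 [[294.0, 255.0], [294.0, 280.0], [295.0, 303.0]]
10 0 [[311.0, 218.0], [312.0, 237.0], [312.0, 255.0]]
10 10 [[311.0, 224.0], [311.0, 243.0], [311.0, 263.0]]
10 19 [[311.0, 230.0], [311.0, 250.0], [311.0, 270.0]]
10 30 [[310.0, 238.0], [310.0, 259.0], [310.0, 281.0]]
10 40 [[309.0, 246.0], [310.0, 269.0], [310.0, 291.0]]
10 50 [[309.0, 255.0], [309.0, 280.0], [309.0, 303.0]]
```

The gripper shut to 10 mm without holding the knob. In the picture the finger tips (305,246) and (335,246) lie about 40 mm behind the reported TCP, so they closed above the knob. I'll open, go lower and watch the force.

```bash
python3 -c "
from h import *
st()
R,t=pose(607,-1.5,1.8185,45+40*np.cos(np.pi/6),np.pi/6)
Rt=tilt(ftool(R),.15); rows(Rt,gp(Rt,t+R[:,2]*32,59))"
python3 -m jog '[[5,[0,0,0],[0,0,0]],[5,[0,0,0],[0,0,0]],[5,[0,0,0],[0,0,0]],[5,[0,0,0],[0,0,0]],[5,[0,0,0],[0,0,0]],[5,[0,0,0],[0,0,0]]]'
```

```text
t 6.50 p [601.9  -1.1  87.9] F [0.4 0.2 0.1] T [-0.28  0.49 -0.03] w 0.115 q [ 0.46  0.38 -0.32  2.18 -0.92  0.29  1.33]
shift in current frame cm [0.18 0.01 3.65] rows>=0.9 | turn [-0.0016  0.0018 -0.0014] rows>=0.0 | shift in target frame [0.17 0.   3.65]
t: 7.0
eef_pos: [602.0, -1.1, 87.9]
orientation: [0.102, 0.577, 0.772, 0.247]
force: [-0.8, 0.2, -0.5]
gripper_width: 0.585
```

```bash
python3 -m jog '[[5,[0.1,0,0.5],[0,0,0]],[5,[0,0,0.5],[0,0,0]],[5,[0,0,0.5],[0,0,0]],[5,[0.1,0,0.5],[0,0,0]],[5,[0,0,0],[0,0,0]]]'
python3 -c "
from h import *
st();W=ctrl.grab_frame('wrist');cv2.imwrite('pics/w4.png',W['img'])"
```

```text
t: 7.42
eef_pos: [609.8, 7.1, 69.8]
orientation: [0.101, 0.577, 0.772, 0.247]
force: [-0.4, -0.8, -0.5]
gripper_width: 0.584
t 7.42 p [609.8   7.1  69.8] F [-0.4 -0.8 -0.5] T [-0.27  0.43 -0.01] w 0.584 q [ 0.46  0.43 -0.35  2.18 -0.97  0.24  1.37]
```

View pics/w4.png

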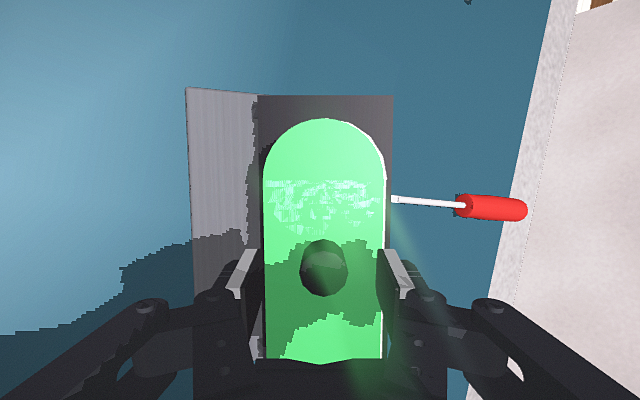

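```bash
python3 -c "
from h import *
st()
R,t=pose(607,-1.5,1.8185,45+40*np.cos(np.pi/6),np.pi/6)
Rt=tilt(ftool(R),.22); rows(Rt,gp(Rt,t+R[:,2]*33,59))"
```

```text
t 7.47 p [609.8   6.8  70.1] F [-0.3  0.1  0.2] T [-0.36  0.51  0.01] w 0.586 q [ 0.46  0.43 -0.35  2.18 -0.97  0.24  1.37]
shift in current frame cm [0.34 0.07 1.46] rows>=0.4 | turn [-0.0025  0.0705 -0.0017] rows>=0.6 | shift in target frame [0.24 0.06 1.48]
```

```bash
python3 -m jog '[[5,[0.3,0.1,0],[0,0.07,0]],[5,[-0.1,0,0.5],[0,0,0]],[5,[0,0,0.5],[0,0,0]],[5,[0,0,0.4],[0,0,0]],[5,[0,0,0],[0,0,0]]]'
python3 -c "
from h import *
st()
R,t=pose(607,-1.5,1.8185,45+40*np.cos(np.pi/6),np.pi/6)
Rt=tilt(ftool(R),.22); rows(Rt,gp(Rt,t+R[:,2]*33,59))
W=ctrl.grab_frame('wrist');cv2.imwrite('pics/w5.png',W['img'][180:380,160:480])"
```

```text
t: 7.88
eef_pos: [615.7, 14.0, 58.9]
orientation: [0.074, 0.568, 0.775, 0.267]
force: [0.1, -0.1, -0.5]
gripper_width: 0.589
t 7.88 p [615.7  14.   58.9] F [ 0.1 -0.1 -0.5] T [-0.36  0.42  0.04] w 0.589 q [ 0.51  0.49 -0.38  2.14 -0.97  0.3   1.42]
shift in current frame cm [-0.01 -0.02  0.04] rows>=0.0 | turn [-0.0026  0.001  -0.0014] rows>=0.0 | shift in target frame [-0.01 -0.02  0.04]
```

View pics/w5.png

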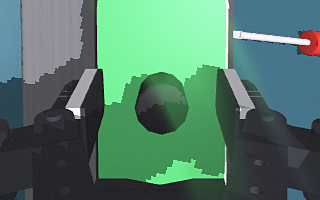

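```bash
python3 -m jog '[[1,[0,0,0],[0,0,0]],[1,[0,0,0],[0,0,0]],[1,[0,0,0],[0,0,0]],[1,[0,0,0],[0,0,0]],[1,[0,0,0],[0,0,0]],[1,[0,0,0],[0,0,0]],[1,[0,0,0],[0,0,0]],[1,[0,0,0],[0,0,0]]]' 60
python3 -c "
from h import *
st();W=ctrl.grab_frame('wrist');cv2.imwrite('pics/w6.png',W['img'][180:380,160:480])"
```

```text
t: 8.6
eef_pos: [616.2, 13.1, 60.2]
orientation: [0.074, 0.568, 0.775, 0.267]
force: [-4.4, -0.2, 5.4]
gripper_width: 0.225
t 8.60 p [616.2  13.1  60.2] F [-4.4 -0.2  5.4] T [-0.01  0.61  0.24] w 0.225 q [ 0.52  0.49 -0.38  2.13 -0.97  0.3   1.42]
```

View pics/w6.png

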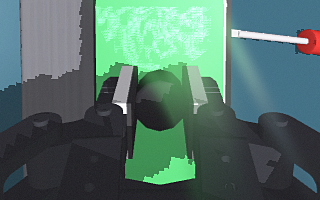

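```bash
python3 -m jog '[[1,[0.11,0,-0.49],[0,0,0]],[1,[0.22,0,-0.98],[0,0,0]],[1,[0.22,0,-0.98],[0,0,0]],[1,[0.44,0,-1.95],[0,0,0]],[1,[0.44,0,-1.95],[0,0,0]],[1,[0.44,0,-1.95],[0,0,0]],[1,[0.44,0,-1.95],[0,0,0]],[1,[0,0,0],[0,0,0]]]'
python3 -c "
from h import *
st();W=ctrl.grab_frame('wrist');cv2.imwrite('pics/w7.png',W['img'])
T=ctrl.grab_frame('scene');cv2.imwrite('pics/s7.png',cv2.resize(T['img'][130:330,200:440],None,fx=3,fy=3))"
```

```text
t: 9.32
eef_pos: [565.5, -0.9, 153.8]
orientation: [0.077, 0.568, 0.775, 0.267]
force: [-0.3, 0.3, -0.9]
gripper_width: 0.229
t 9.32 p [565.5  -0.9 153.8] F [-0.3  0.3 -0.9] T [-0.36  0.51 -0.  ] w 0.229 q [ 0.5   0.22 -0.27  2.2  -0.84  0.51  1.25]
```

View pics/w7.png

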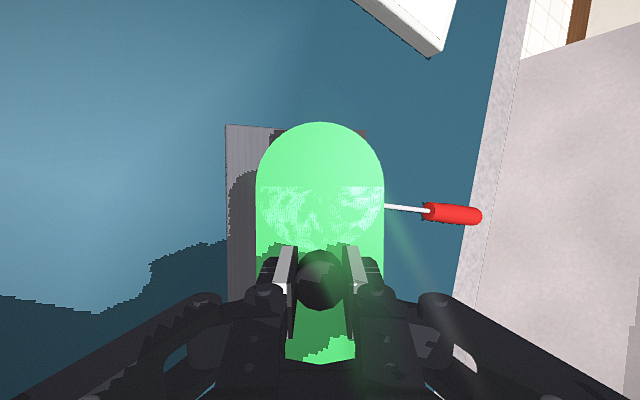

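View pics/s7.png

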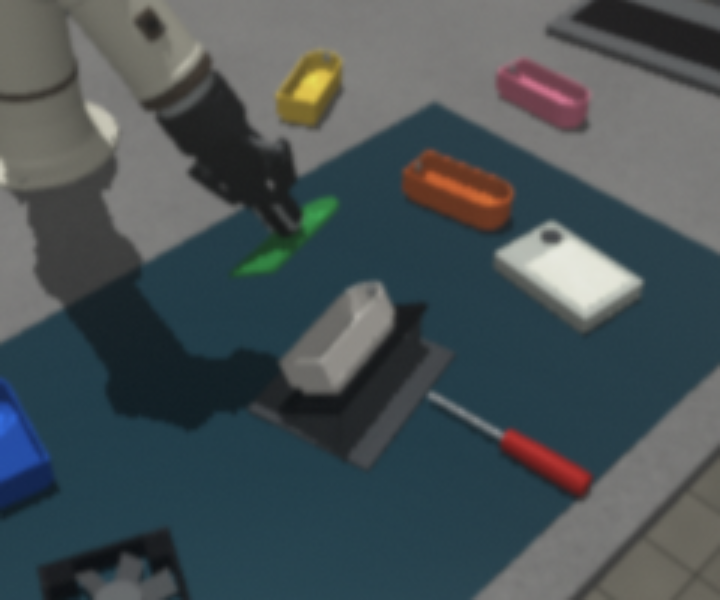

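```bash
cat > lid.py <<'E'
from h import *
R,t=pose(607,-1.5,1.8185,45+40*np.cos(np.pi/6),np.pi/6)
Rg=Rn.from_quat([.568,.775,.267,.074]).as_matrix(); pg=np.array([616.2,13.1,60.2])
RL=Rg.T@R; tL=Rg.T@(t-pg)   # lid in tool
def target(x,y,yaw,z):
    Rl=Rn.from_euler('z',yaw).as_matrix(); Rt=Rl@RL.T; return Rt,np.array([x,y,z])-Rt@tL
E
python3 -c "
from lid import *
print(tL)
rows(*target(440,0,1.8185,30))
"
```

```text
[ -6.60078345  -1.15410733 -25.11674348]
shift in current frame cm [  2.78 -17.69   7.27] rows>=4.6 | turn [0.5132 0.0022 0.1132] rows>=4.2 | shift in target frame [  1.03 -12.04  15.08]
```

```bash
python3 -m jog '[[1,[0,0,0],[0.1026,0,0.0226]],[1,[0,0,0],[0.1026,0,0.0226]],[1,[0,0,0],[0.1026,0,0.0226]],[1,[0,0,0],[0.1026,0,0.0226]],[1,[0,0,0],[0.1026,0,0.0226]],[1,[0.2,-3,0],[0,0,0]],[1,[0.2,-3,0],[0,0,0]],[1,[0.2,-3,0],[0,0,0]],[1,[0.2,-3,0],[0,0,0]],[1,[0,0,2],[0,0,0]],[1,[0,0,2],[0,0,0]],[1,[0,0,2],[0,0,0]]]'
python3 -m jog '[[1,[0,0,2],[0,0,0]],[1,[0,0,2],[0,0,0]],[1,[0,0,2],[0,0,0]],[1,[0,0,0],[0,0,0]]]'
python3 -c "
from lid import *
st();rows(*target(440,0,1.8185,6));rows(*target(440,0,1.8185,0))
W=ctrl.grab_frame('scene');cv2.imwrite('pics/s8.png',cv2.resize(W['img'][130:330,160:400],None,fx=3,fy=3))
"
```

```text
t: 10.42
eef_pos: [447.1, -5.2, 87.0]
orientation: [-0.073, 0.607, 0.787, 0.089]
force: [1.4, -0.5, -1.6]
gripper_width: 0.231
t: 10.75
eef_pos: [443.3, 10.2, 26.1]
orientation: [-0.077, 0.606, 0.787, 0.088]
force: [-0.3, -0.4, -0.7]
gripper_width: 0.232
t 10.75 p [443.3  10.2  26.1] F [-0.3 -0.4 -0.7] T [-0.25  0.05  0.03] w 0.232 q [ 0.21  0.42 -0.11  2.16 -0.32  0.63  0.63]
shift in current frame cm [-0.7  -0.65  4.25] rows>=1.0 | turn [ 0.0444 -0.0109  0.0164] rows>=0.4 | shift in target frame [-0.67 -0.45  4.28]
shift in current frame cm [-0.84 -0.68  4.83] rows>=1.2 | turn [ 0.0444 -0.0109  0.0164] rows>=0.4 | shift in target frame [-0.8  -0.45  4.86]
```

View pics/s8.png

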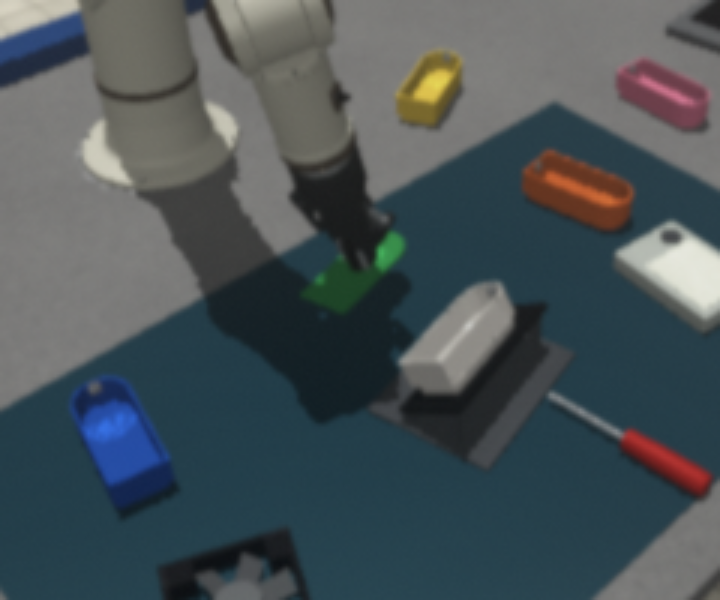

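```bash
python3 -m jog '[[1,[-0.2,-0.4,0.5],[0.044,-0.011,0.016]],[1,[-0.1,0,1],[0,0,0]],[1,[-0.2,0,1],[0,0,0]],[1,[-0.1,0,0.8],[0,0,0]],[1,[-0.1,0,0.5],[0,0,0]],[1,[0,0,0],[0,0,0]]]'
python3 -c "
from lid import *
st();rows(*target(440,0,1.8185,0))
W=ctrl.grab_frame('wrist');cv2.imwrite('pics/w9.png',W['img'])
"
```

```text
t: 11.3
eef_pos: [441.7, 8.8, -10.0]
orientation: [-0.084, 0.612, 0.784, 0.067]
force: [0.6, 0.0, -1.0]
gripper_width: 0.23
t 11.30 p [441.7   8.8 -10. ] F [ 0.6  0.  -1. ] T [-0.23 -0.1  -0.01] w 0.230 q [ 0.18  0.5  -0.09  2.14 -0.29  0.59  0.59]
shift in current frame cm [ 0.09 -0.28  1.36] rows>=0.3 | turn [ 0.0056  0.0029 -0.0007] rows>=0.1 | shift in target frame [ 0.09 -0.27  1.36]
```

View pics/w9.png

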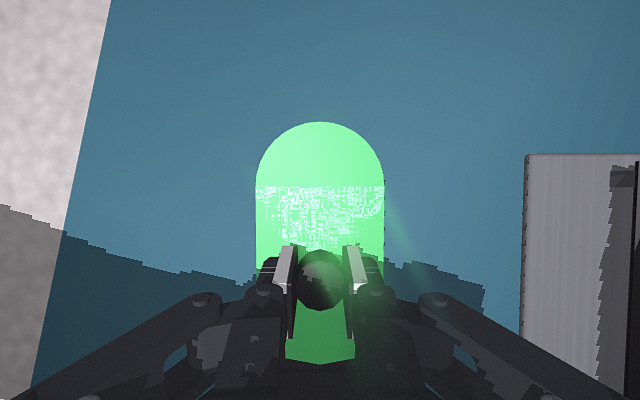

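```bash
python3 -m jog '[[1,[-0.1,0,0.4],[0,0,0]],[1,[0,0,0.4],[0,0,0]],[1,[-0.1,0,0.3],[0,0,0]],[1,[0,0,0],[0,0,0]]]'
python3 -m jog '[[1,[0,0,0.15],[0,0,0]],[1,[0,0,0.15],[0,0,0]],[1,[0,0,0],[0,0,0]]]'
```

```text
t: 11.68
eef_pos: [442.7, 9.1, -20.5]
orientation: [-0.083, 0.611, 0.784, 0.068]
force: [0.8, 0.1, -1.2]
gripper_width: 0.233
t: 11.93
eef_pos: [443.1, 9.4, -21.7]
orientation: [-0.083, 0.611, 0.784, 0.068]
force: [-4.0, -2.3, 15.3]
gripper_width: 0.229
```

```bash
python3 -m jog '[[1,[0,0,-0.1],[0,0,0]],[5,[0,0,0],[0,0,0]],[5,[0,0,0],[0,0,0]],[5,[0,0,0],[0,0,0]],[5,[0,0,0],[0,0,0]],[5,[0,0,0],[0,0,0]],[5,[0,0,-1],[0,0,0]],[5,[0.4,0,-2],[0,0,0]],[5,[0.6,0,-3],[0,0,0]],[5,[0.8,0,-4],[0,0,0]],[8.5,[0.8,0,-4],[0,0,0]],[8.5,[0,0,0],[0,0,0]]]'
python3 -c "
from h import *
st()
W=ctrl.grab_frame('wrist');T=ctrl.grab_frame('top');S=ctrl.grab_frame('scene')
for n,f in (('w',W),('t',T),('s',S)):
  print(n,fit([f],'green',LIDP,(440,0,1.8185)))
cv2.imwrite('pics/w10.png',W['img'])
cv2.imwrite('pics/s10.png',cv2.resize(S['img'][130:330,160:400],None,fx=3,fy=3))
"
```

```text
t: 12.93
eef_pos: [448.6, 4.3, 127.8]
orientation: [-0.078, 0.611, 0.784, 0.071]
force: [0.9, -0.2, 0.6]
gripper_width: 0.846
t 12.93 p [448.6   4.3 127.8] F [ 0.9 -0.2  0.6] T [-0.25 -0.11 -0.03] w 0.846 q [ 0.16  0.25 -0.06  2.07 -0.24  0.89  0.51]
w (array([ 4.45211675e+02, -4.24475815e-03,  1.81781584e+00]), np.float64(17.52896609238582))
t (array([ 4.82622441e+02, -5.97678789e-03,  2.23972904e+00]), np.float64(2.869643603603662))Traceback (most recent call last):
  File "<string>", line 6, in <module>
    print(n,fit([f],'green',LIDP,(440,0,1.8185)))
            ~~~^^^^^^^^^^^^^^^^^^^^^^^^^^^^^^^^^
  File "h.py", line 48, in fit
    r=minimize(g,[x0[0]/10,x0[1]/10,(x0[2]+s)*10],method="Nelder-Mead",options=dict(initial_simplex=None,xatol=.01,fatol=1e-4,maxiter=400))
    res = _minimize_neldermead(fun, x0, args, callback, bounds=bounds,
                               **options)
    fsim[k] = func(sim[k])
              ~~~~^^^^^^^^
    fx = function(np.copy(x), *(wrapper_args + args))
  File "h.py", line 45, in g
    return sum(cost(f,m,P)/(1 if weights is None else weights[i]) for i,(f,m) in enumerate(zip(fs,ms)))
  File "h.py", line 45, in <genexpr>
    return sum(cost(f,m,P)/(1 if weights is None else weights[i]) for i,(f,m) in enumerate(zip(fs,ms)))
               ~~~~^^^^^^^
  File "h.py", line 34, in cost
    c=np.vstack(cs)[:,0].astype(np.float32)
      ~~~~~~~~~^^^^
    return _nx.concatenate(arrs, 0, dtype=dtype, casting=casting)
           ~~~~~~~~~~~~~~~^^^^^^^^^^^^^^^^^^^^^^^^^^^^^^^^^^^^^^^
ValueError: need at least one array to concatenate
```

```bash
python3 -c "
from h import *
W=ctrl.grab_frame('wrist');S=ctrl.grab_frame('scene')
cv2.imwrite('pics/w10.png',W['img'])
cv2.imwrite('pics/s10.png',cv2.resize(S['img'][130:330,160:400],None,fx=3,fy=3))
"
```

```text
(no output)
```

View pics/w10.png

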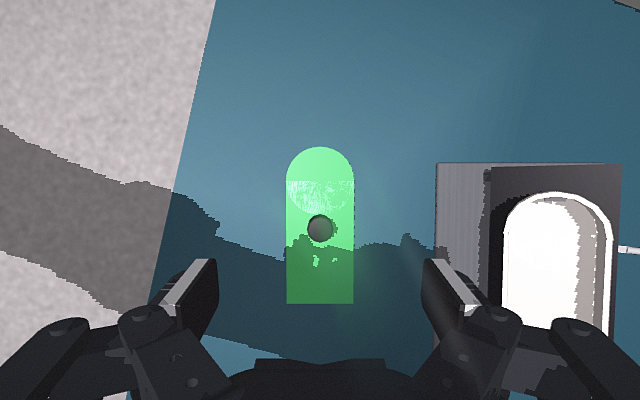

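View pics/s10.png

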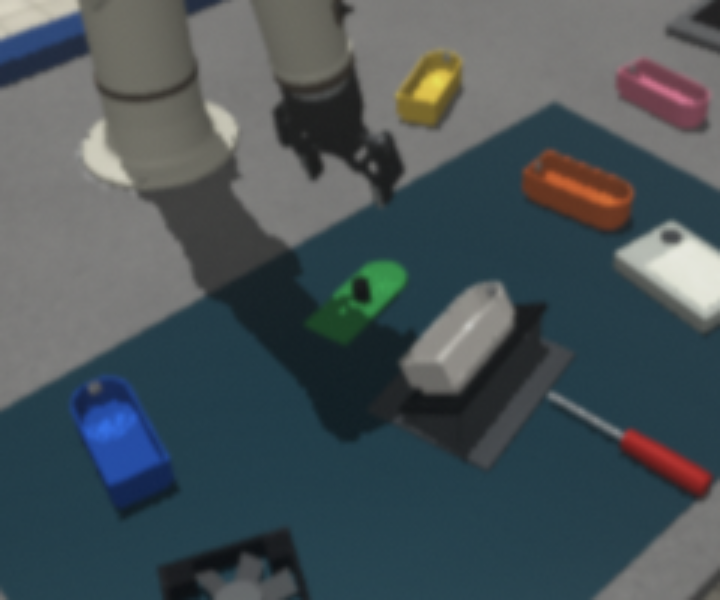

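```bash
cat >> h.py <<'E'
_R,_t=pose(607,-1.5,1.8185,45+40*np.cos(np.pi/6),np.pi/6)
B0=_t-40*_R[:,2]
E
python3 -c "
from h import *
print(B0)
R=_R=pose(0,0,1.8185,0,np.pi/6)[0]
Rt=tilt(ftool(R),.1);rows(Rt,B0+R[:,2]*114)
"
```

```text
[626.38955974   3.40356739  45.        ]
shift in current frame cm [-4.04 12.14 -3.33] rows>=3.2 | turn [-0.5145 -0.1126 -0.084 ] rows>=4.3 | shift in target frame [-5.06 11.71  3.48]
```

```bash
python3 -m jog '[[8.5,[-1.3,4,-1.1],[0,0,0]],[8.5,[-1.3,4,-1.1],[0,0,0]],[8.5,[-1.4,4.1,-1.1],[0,0,0]],[8.5,[0,0,0],[-0.103,-0.0225,-0.017]],[8.5,[0,0,0],[-0.103,-0.0225,-0.017]],[8.5,[0,0,0],[-0.103,-0.0225,-0.017]],[8.5,[0,0,0],[-0.103,-0.0225,-0.017]],[8.5,[0,0,0],[-0.103,-0.0225,-0.017]],[8.5,[0,0,0],[0,0,0]],[8.5,[0,0,0],[0,0,0]]]'
python3 -c "
from h import *
R=pose(0,0,1.8185,0,np.pi/6)[0]
Rt=tilt(ftool(R),.1);rows(Rt,B0+R[:,2]*114);st()
W=ctrl.grab_frame('wrist');cv2.imwrite('pics/w11.png',W['img']);np.savez('w11.npz',**{k:W[k] for k in ('img','mtx','R','t')})
im=W['img'].copy()
for m in (RIM,solid([(3,44)])):
  cv2.polylines(im,[proj(W,m@R.T+B0).astype(int)],True,(0,0,255),1)
cv2.imwrite('pics/w11o.png',cv2.resize(im[80:340,200:440],None,fx=2.3,fy=2.3,interpolation=cv2.INTER_NEAREST))
"
```

```text
t: 14.02
eef_pos: [564.1, -7.2, 141.9]
orientation: [0.105, 0.585, 0.771, 0.226]
force: [0.4, -0.5, -0.7]
gripper_width: 0.996
shift in current frame cm [-0.51  0.62  0.06] rows>=0.2 | turn [-0.0314 -0.0154 -0.0073] rows>=0.3 | shift in target frame [-0.51  0.61  0.09]
t 14.02 p [564.1  -7.2 141.9] F [ 0.4 -0.5 -0.7] T [-0.22  0.38 -0.04] w 0.996 q [ 0.4   0.2  -0.25  2.22 -0.7   0.4   1.04]
```

View pics/w11o.png

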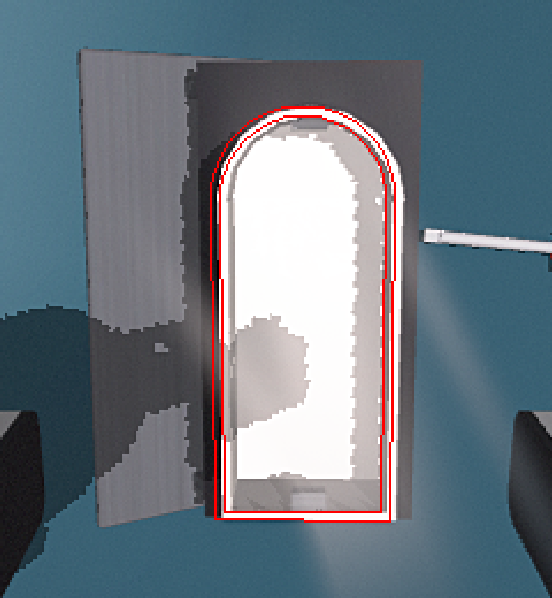

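```bash
cat > basefit.py <<'E'
from h import *
import h
def wmask(f,col=None,thr=190):
    g=cv2.cvtColor(f["img"],cv2.COLOR_BGR2HSV); m=((g[...,2]>thr)&(g[...,1]<60)).astype(np.uint8)*255
    p=proj(f,RIM@pose(0,0,1.8185,0,np.pi/6)[0].T+B0).astype(np.float32); r=m*0; cv2.fillConvexPoly(r,cv2.convexHull(p).astype(int),255); r=cv2.dilate(r,np.ones((25,25))); m&=r
    m=cv2.morphologyEx(m,cv2.MORPH_OPEN,np.ones((2,2)))
    n,l,s,_=cv2.connectedComponentsWithStats(m);k=1+s[1:,4].argmax();m=(l==k).astype(np.uint8)*255
    cs,_=cv2.findContours(m,cv2.RETR_EXTERNAL,cv2.CHAIN_APPROX_NONE);m[:]=0;cv2.fillConvexPoly(m,cv2.convexHull(np.vstack(cs)),255);return m
def basefit(f,thr=190,name=None,model=solid([(0,44),(0,12)])):
    h.mask=lambda f,c:wmask(f,c,thr)
    v,c=h.fit([f],'w',model,(B0[0],B0[1],1.8185),45,np.pi/6)
    if name:
        im=f["img"].copy();R,t=pose(*v,45,np.pi/6)
        cs,_=cv2.findContours(wmask(f,None,thr),cv2.RETR_EXTERNAL,cv2.CHAIN_APPROX_NONE);cv2.drawContours(im,cs,-1,(255,0,255),1)
        for m in (RIM,solid([(3,44)])): cv2.polylines(im,[proj(f,m@R.T+t).astype(int)],True,(0,0,255),1)
        cv2.imwrite(name,cv2.resize(im[80:340,200:440],None,fx=2.3,fy=2.3,interpolation=cv2.INTER_NEAREST))
    return v,c
E
python3 -c "
from basefit import *
f=dict(np.load('w11.npz'))
print(B0)
for thr in (150,190,225): print(basefit(f,thr,'pics/b%d.png'%thr))
for thr in (190,): print(basefit(f,thr,'pics/br.png',RIM))
"
```

```text
[626.38955974   3.40356739  45.        ]
(array([629.56847715,   3.47848639,   1.81331813]), np.float64(0.8226830330634943))
(array([6.33719925e+02, 1.76669176e-01, 1.92485922e+00]), np.float64(44.33758740593419))
(array([636.23659132,  -0.97087257,   1.8727354 ]), np.float64(50.85980814607962))
(array([6.33577772e+02, 2.82648326e-01, 1.91854594e+00]), np.float64(44.40719026266278))
```

View pics/b190.png

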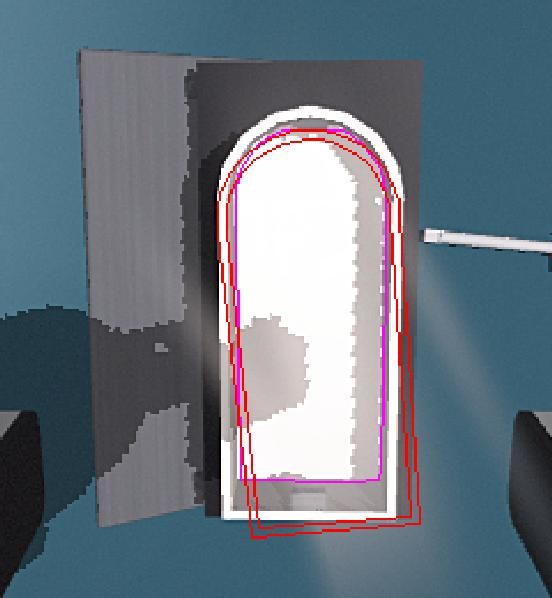

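```bash
sed -i 's/k=1+s\[1:,4\].argmax();m=(l==k).astype(np.uint8)\*255/m=(np.isin(l,[k for k in range(1,n) if s[k,4]>60])).astype(np.uint8)*255/; s/np.ones((25,25))/np.ones((13,13))/' basefit.py
python3 -c "
from basefit import *
f=dict(np.load('w11.npz'))
for thr in (150,190,225): print(basefit(f,thr,'pics/b%d.png'%thr))
for thr in (190,): print(basefit(f,thr,'pics/br.png',RIM))
"
```

```text
(array([629.56847715,   3.47848639,   1.81331813]), np.float64(0.8226830330634943))
(array([629.3901069 ,   3.67942639,   1.81638248]), np.float64(0.41605812587690727))
(array([629.41314386,   3.61459185,   1.81744717]), np.float64(0.31461366090834453))
(array([629.3901069 ,   3.67942639,   1.81638248]), np.float64(0.41605812587690727))
```

View pics/b190.png

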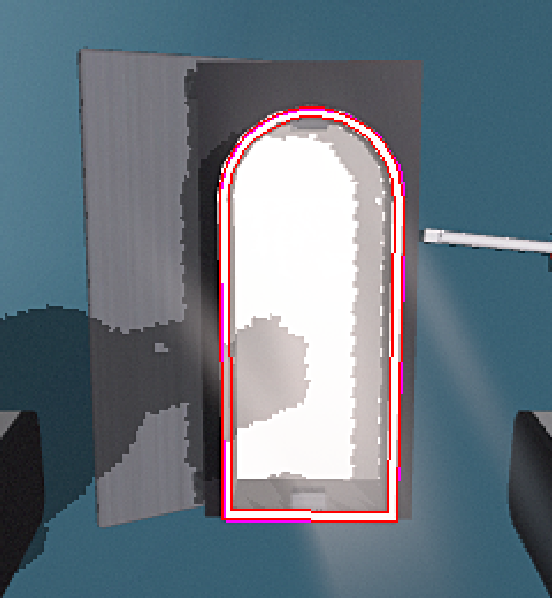

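```bash
sed -i '$a B1=np.array([629.4,3.6,45.]); BY=1.817; BR=pose(0,0,BY,0,np.pi/6)[0]' h.py; python3 -c "
from h import *
Rl=pose(0,0,2.973)[0]
rows(tilt(ftool(Rl),.22),np.array([445,-320,120.]))
"
```

```text
shift in current frame cm [-26.39 -18.13 -10.25] rows>=8.1 | turn [ 0.6221  0.3765 -1.0465] rows>=10.2 | shift in target frame [  6.03 -32.87   3.72]
```

```bash
python3 -m jog '[[8.5,[-2,-1.5,-1],[0.0566,0.0342,-0.0951]],[8.5,[0,0,0],[0.0566,0.0342,-0.0951]],[8.5,[0,0,0],[0.0566,0.0342,-0.0951]],[8.5,[0,0,0],[0.0566,0.0342,-0.0951]],[8.5,[0,0,0],[0.0566,0.0342,-0.0951]],[8.5,[0,0,0],[0.0566,0.0342,-0.0951]],[8.5,[0,0,0],[0.0566,0.0342,-0.0951]],[8.5,[0,0,0],[0.0566,0.0342,-0.0951]],[8.5,[0,0,0],[0.0566,0.0342,-0.0951]],[8.5,[0,0,0],[0.0566,0.0342,-0.0951]],[8.5,[0,0,0],[0.0566,0.0342,-0.0951]],[8.5,[0,0,0],[0,0,0]]]'
python3 -c "
from h import *
Rl=pose(0,0,2.973)[0]
rows(tilt(ftool(Rl),.22),np.array([445,-320,120.]));st()
"
```

```text
t: 15.07
eef_pos: [558.5, -28.2, 143.1]
orientation: [-0.108, 0.08, 0.991, 0.007]
force: [0.5, 1.0, 0.4]
gripper_width: 0.998
shift in current frame cm [  5.89 -30.6    3.78] rows>=7.5 | turn [-0.0058  0.0035  0.0077] rows>=0.1 | shift in target frame [  5.64 -30.67   3.62]
t 15.07 p [558.5 -28.2 143.1] F [0.5 1.  0.4] T [ 0.06 -0.28 -0.01] w 0.998 q [ 0.18  0.52 -0.21  1.63  0.08  1.21  1.36]
```

```bash
python3 -m jog '[[8.5,[0.7,-3.8,0.4],[0,0,0]],[8.5,[0.7,-3.8,0.4],[0,0,0]],[8.5,[0.7,-3.8,0.4],[0,0,0]],[8.5,[0.7,-3.8,0.4],[0,0,0]],[8.5,[0.7,-3.8,0.4],[0,0,0]],[8.5,[0.7,-3.8,0.4],[0,0,0]],[8.5,[0.7,-3.8,0.4],[0,0,0]],[8.5,[0.7,-4,0.6],[0,0,0]],[8.5,[0,0,0],[0,0,0]],[8.5,[0,0,0],[0,0,0]]]'
python3 -c "
from ov import *
Rl=pose(0,0,2.973)[0];st()
rows(tilt(ftool(Rl),.22),np.array([445,-320,120.]))
W=ctrl.grab_frame('wrist');np.savez('w12.npz',**{k:W[k] for k in ('img','mtx','R','t')})
cv2.imwrite('pics/w12.png',W['img'])
v,c=fit([W],'blue',TRAY,(449,-320,2.973));print(v,c)
overlay(W,'blue',TRAY,v,0,0,'pics/ov12.png',(200,80,440,340))
"
```

```text
t: 15.9
eef_pos: [440.8, -327.6, 122.6]
orientation: [-0.108, 0.089, 0.99, 0.007]
force: [0.8, 0.7, 0.5]
gripper_width: 1.0
t 15.90 p [ 440.8 -327.6  122.6] F [0.8 0.7 0.5] T [ 0.03 -0.24  0.03] w 1.000 q [ 0.59  0.51 -0.08  1.69  0.13  1.15  1.84]
shift in current frame cm [-0.33  0.83  0.18] rows>=0.2 | turn [-0.0034  0.0025 -0.0111] rows>=0.1 | shift in target frame [-0.34  0.82  0.19]
[ 449.    -320.       2.973] 100.0
```

View pics/ov12.png

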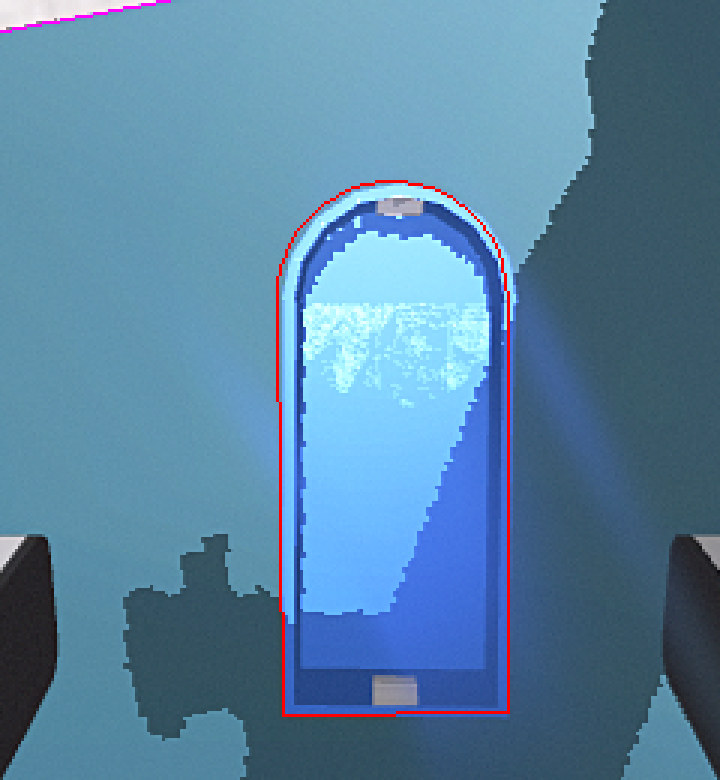

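Run:
```python
from h import *
f=dict(np.load('w12.npz'));g=cv2.cvtColor(f['img'],cv2.COLOR_BGR2HSV)
for r in (150,200,250,300):
    print(r,[tuple(map(int,g[r,c])) for c in range(286,302,1)]); print('   R',[tuple(map(int,g[r,c])) for c in range(362,376,1)])
```

```text
150 [(100, 108, 184), (99, 111, 182), (100, 109, 184), (99, 107, 184), (100, 108, 185), (100, 107, 184), (100, 107, 184), (100, 107, 181), (100, 106, 185), (99, 106, 186), (100, 108, 184), (99, 106, 186), (100, 106, 187), (100, 110, 187), (100, 110, 188), (101, 111, 193)]
   R [(101, 108, 200), (100, 106, 200), (100, 105, 196), (101, 105, 199), (101, 102, 197), (101, 104, 198), (101, 103, 196), (101, 104, 194), (100, 104, 196), (100, 102, 195), (100, 101, 197), (99, 101, 194), (99, 102, 198), (99, 103, 195)]
200 [(100, 113, 180), (100, 113, 182), (99, 110, 181), (100, 110, 181), (100, 111, 179), (99, 109, 178), (100, 112, 178), (99, 105, 172), (105, 138, 255), (99, 118, 255), (99, 112, 255), (96, 105, 255), (111, 173, 234), (111, 193, 120), (111, 204, 129), (97, 111, 255)]
   R [(96, 109, 255), (112, 182, 199), (111, 185, 139), (111, 188, 141), (111, 177, 143), (110, 177, 173), (110, 171, 212), (110, 175, 213), (110, 177, 222), (108, 150, 151), (105, 130, 126), (106, 139, 130), (107, 137, 134), (107, 137, 138)]
250 [(100, 117, 172), (99, 116, 174), (101, 114, 179), (101, 115, 179), (
[... 253 characters left out ...]
 175), (111, 181, 172), (111, 182, 175), (111, 177, 216), (111, 181, 215), (111, 181, 217), (110, 167, 177), (107, 144, 138), (106, 142, 135), (107, 140, 137), (106, 145, 130), (106, 138, 131)]
300 [(100, 119, 94), (99, 105, 97), (99, 119, 94), (100, 111, 99), (99, 114, 94), (100, 115, 95), (99, 118, 91), (93, 92, 83), (108, 174, 167), (110, 183, 195), (110, 182, 193), (110, 184, 200), (110, 182, 133), (110, 183, 120), (110, 182, 175), (110, 182, 195)]
   R [(111, 177, 156), (110, 182, 153), (111, 178, 155), (110, 175, 149), (110, 180, 196), (110, 176, 197), (111, 180, 198), (110, 173, 183), (107, 149, 130), (107, 142, 129), (107, 146, 129), (106, 146, 131), (107, 144, 129), (106, 143, 128)]
```

```bash
cat > bfit.py <<'E'
from ov import *
import h, ov
def bluemask(f,col=None):
    g=cv2.cvtColor(f["img"],cv2.COLOR_BGR2HSV).astype(int)
    m=((g[...,0]>90)&(g[...,0]<120)&(((g[...,1]>160)&(g[...,2]>60))|(g[...,2]>235))).astype(np.uint8)*255
    m=cv2.morphologyEx(m,cv2.MORPH_OPEN,np.ones((2,2)));m=cv2.morphologyEx(m,cv2.MORPH_CLOSE,np.ones((3,3)))
    n,l,s,_=cv2.connectedComponentsWithStats(m);k=1+s[1:,4].argmax();m=(l==k).astype(np.uint8)*255
    cs,_=cv2.findContours(m,cv2.RETR_EXTERNAL,cv2.CHAIN_APPROX_NONE);m[:]=0;cv2.fillConvexPoly(m,cv2.convexHull(np.vstack(cs)),255);return m
E
python3 - <<'E'
from bfit import *
h.mask=bluemask;ov.mask=bluemask
f=dict(np.load('w12.npz'))
v,c=fit([f],'blue',TRAY,(449,-320,2.973));print(v,c)
overlay(f,'blue',TRAY,v,0,0,'pics/ov12b.png',(200,80,440,340))
E
```

```text
[ 450.44869637 -318.46886013    2.95466317] 0.5499565461904573
```

View pics/ov12b.png

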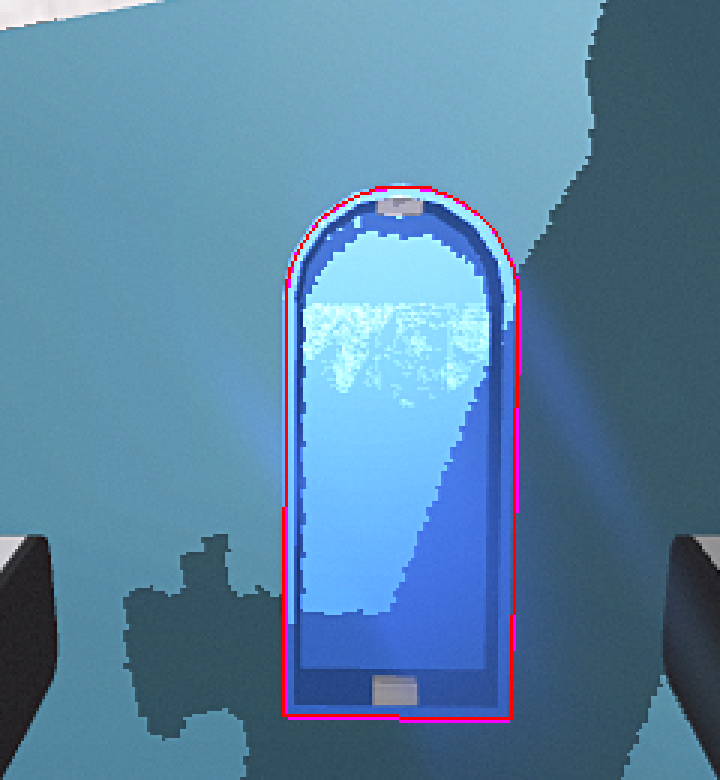

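Run:
```python
from h import *
R,t=pose(450.4,-318.5,2.955)
Rt=tilt(ftool(R),.22)
rows(Rt,gp(Rt,t+[0,0,91],59)); rows(Rt,gp(Rt,t+[0,0,31.6],59))
```

```text
shift in current frame cm [-1.31  0.79  8.84] rows>=2.2 | turn [-0.006   0.0034  0.0116] rows>=0.1 | shift in target frame [-1.33  0.76  8.84]
shift in current frame cm [-2.59  0.81 14.64] rows>=3.6 | turn [-0.006   0.0034  0.0116] rows>=0.1 | shift in target frame [-2.63  0.76 14.64]
```

```bash
python3 -m jog '[[8.5,[-0.4,0.8,2],[-0.006,0.003,0.012]],[8.5,[-0.4,0,3],[0,0,0]],[8.5,[-0.5,0,3.5],[0,0,0]],[8.5,[-0.4,0,2],[0,0,0]],[8.5,[-0.4,0,1.5],[0,0,0]],[8.5,[-0.2,0,1],[0,0,0]],[8.5,[0,0,0],[0,0,0]],[8.5,[0,0,0],[0,0,0]]]'
python3 - <<'E'
from h import *
R,t=pose(450.4,-318.5,2.955)
Rt=tilt(ftool(R),.22);st()
rows(Rt,gp(Rt,t+[0,0,31.6],59))
W=ctrl.grab_frame('wrist');cv2.imwrite('pics/w13.png',W['img'])
E
```

```text
t: 16.62
eef_pos: [439.5, -312.7, -9.2]
orientation: [-0.109, 0.089, 0.99, 0.011]
force: [-0.1, -0.9, 0.6]
gripper_width: 0.996
t 16.62 p [ 439.5 -312.7   -9.2] F [-0.1 -0.9  0.6] T [-0.08 -0.26 -0.02] w 0.996 q [ 0.57  0.68 -0.08  1.77  0.15  0.91  1.8 ]
shift in current frame cm [-0.26 -0.37  1.66] rows>=0.4 | turn [0.0008 0.0001 0.0073] rows>=0.1 | shift in target frame [-0.26 -0.36  1.66]
```

View pics/w13.png

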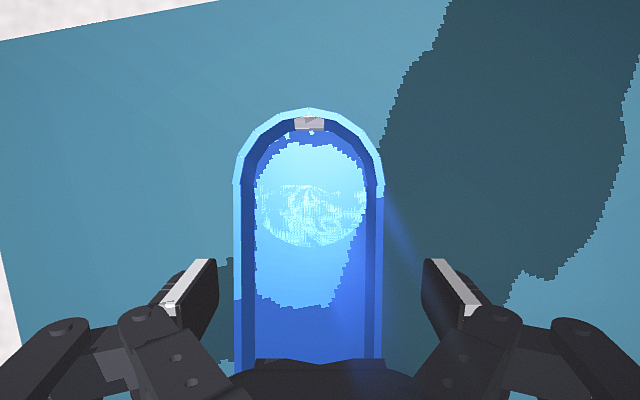

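```bash
python3 -m jog '[[8.5,[-0.1,-0.3,0.4],[0,0,0.007]],[8.5,[-0.1,0,0.6],[0,0,0]],[8.5,[-0.1,0,0.6],[0,0,0]],[8.5,[0,0,0],[0,0,0]],[8.5,[0,0,0],[0,0,0]]]'
python3 - <<'E'
from h import *
R,t=pose(450.4,-318.5,2.955)
Rt=tilt(ftool(R),.22);st()
rows(Rt,gp(Rt,t+[0,0,31.6],59))
W=ctrl.grab_frame('wrist');cv2.imwrite('pics/w14.png',W['img'])
E
```

```text
t: 17.08
eef_pos: [437.1, -316.2, -26.0]
orientation: [-0.11, 0.093, 0.99, 0.011]
force: [-0.2, 0.0, -0.9]
gripper_width: 0.995
t 17.08 p [ 437.1 -316.2  -26. ] F [-0.2  0.  -0.9] T [-0.06 -0.23 -0.06] w 0.995 q [ 0.58  0.71 -0.07  1.77  0.15  0.88  1.79]
shift in current frame cm [-0.06  0.02 -0.01] rows>=0.0 | turn [ 0.0014 -0.0008 -0.0007] rows>=0.0 | shift in target frame [-0.06  0.02 -0.01]
```

View pics/w14.png

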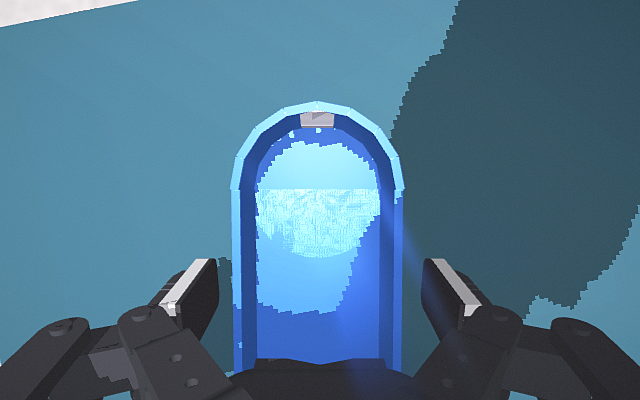

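```bash
python3 -m jog '[[5,[0,0,0],[0,0,0]],[5,[0,0,0],[0,0,0]],[5,[0,0,0],[0,0,0]],[5,[0,0,0],[0,0,0]],[5,[0,0,0],[0,0,0]],[5,[0,0,0],[0,0,0]],[5,[0,0,0],[0,0,0]]]' 100
python3 - <<'E'
from h import *
from bfit import *
h.mask=bluemask
st()
W=ctrl.grab_frame('wrist');cv2.imwrite('pics/w15.png',W['img']);np.savez('w15.npz',**{k:W[k] for k in ('img','mtx','R','t')})
E
```

```text
t: 17.72
eef_pos: [438.5, -316.8, -24.9]
orientation: [-0.108, 0.093, 0.99, 0.01]
force: [1.5, 0.0, 5.6]
gripper_width: 0.686
t 17.72 p [ 438.5 -316.8  -24.9] F [1.5 0.  5.6] T [ 0.07 -0.21  0.03] w 0.686 q [ 0.58  0.71 -0.07  1.77  0.15  0.88  1.79]
```

View pics/w15.png

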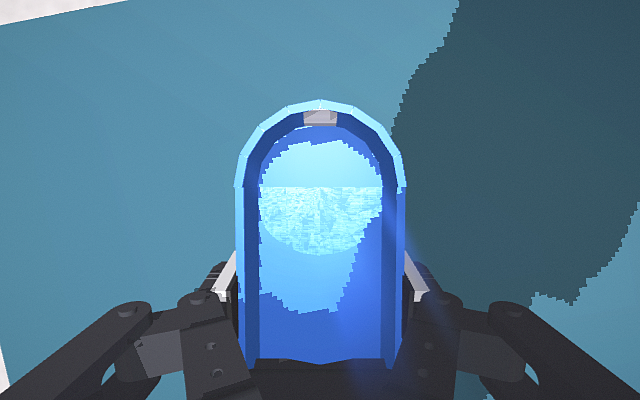

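```bash
cat > blue.py <<'E'
from h import *
R,t=pose(450.4,-318.5,2.955)
q=np.array([-0.108,.093,.99,.010]); Rg=Rn.from_quat(np.roll(q/np.linalg.norm(q),-1)).as_matrix(); pg=np.array([438.5,-316.8,-24.9])
RL=Rg.T@R; tL=Rg.T@(t-pg)
def target(z,dx=0,dy=0):
    Rt=BR@RL.T; return Rt,B1+BR@np.array([dx,dy,z])-Rt@tL
E
python3 - <<'E'
from blue import *
print(tL, Rn.from_matrix(tilt(ftool(np.eye(3)),.22)@RL).as_rotvec())
rows(*target(132))
print(target(132))
E
```

```text
[ -6.35782973   0.5383971  -26.90349661] [-0.00028881 -0.0027045   0.0007046 ]
shift in current frame cm [ -3.69  33.86 -17.44] rows>=9.2 | turn [-0.6939 -0.2981  0.984 ] rows>=9.9 | shift in target frame [27.76 26.22  2.43]
(array([[-0.34190621,  0.84022128,  0.42086618],
       [ 0.92092388,  0.21042235,  0.32805737],
       [ 0.18708113,  0.49975057, -0.84572455]]), array([574.08686984,   2.08190099, 137.48277141]))
```

```bash
python3 -m jog '[[5,[0.22,0,-0.98],[0,0,0]],[5,[0.43,0,-1.95],[0,0,0]],[5,[0.78,0,-3.5],[0,0,0]],[5,[0.78,0,-3.5],[0,0,0]],[5,[0.78,0,-3.5],[0,0,0]],[5,[0.78,0,-3.5],[0,0,0]],[5,[0.78,0,-3.5],[0,0,0]],[5,[0,0,0],[0,0,0]]]'
python3 - <<'E'
from blue import *
st();rows(*target(132))
W=ctrl.grab_frame('wrist');cv2.imwrite('pics/w16.png',W['img'])
E
```

```text
t: 18.43
eef_pos: [441.0, -318.8, 191.1]
orientation: [-0.104, 0.093, 0.99, 0.008]
force: [0.9, -0.9, -0.5]
gripper_width: 0.687
t 18.43 p [ 441.  -318.8  191.1] F [ 0.9 -0.9 -0.5] T [-0.04 -0.39  0.02] w 0.687 q [ 0.59  0.43 -0.09  1.65  0.11  1.26  1.85]
shift in current frame cm [-8.03 34.02  3.66] rows>=8.4 | turn [-0.6928 -0.2885  0.9865] rows>=9.9 | shift in target frame [23.99 15.26 20.66]
```

View pics/w16.png

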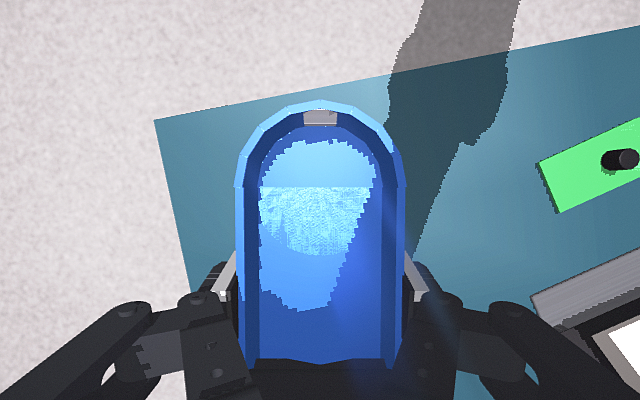

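```bash
python3 -m jog '[[5,[-0.9,3.7,0],[0,0,0]],[5,[-0.9,3.7,0],[0,0,0]],[5,[-0.9,3.7,0],[0,0,0]],[5,[-0.9,3.7,0],[0,0,0]],[5,[-0.9,3.7,0],[0,0,0]],[5,[-0.9,3.7,0],[0,0,0]],[5,[-0.9,3.7,0],[0,0,0]],[5,[-0.9,3.7,0],[0,0,0]],[5,[-0.9,3.7,0],[0,0,0]],[5,[0,0,0],[0,0,0]]]'
python3 -m jog '[[5,[0,0,0],[-0.069,-0.029,0.098]],[5,[0,0,0],[-0.069,-0.029,0.098]],[5,[0,0,0],[-0.069,-0.029,0.098]],[5,[0,0,0],[-0.069,-0.029,0.098]],[5,[0,0,0],[-0.069,-0.029,0.098]],[5,[0,0,0],[-0.069,-0.029,0.098]],[5,[0,0,0],[-0.069,-0.029,0.098]],[5,[0,0,0],[-0.069,-0.029,0.098]],[5,[0,0,0],[-0.069,-0.029,0.098]],[5,[0,0,0],[-0.069,-0.029,0.098]],[5,[0,0,0],[0,0,0]],[5,[0,0,0],[0,0,0]]]'
python3 - <<'E'
from blue import *
st();rows(*target(132));rows(*target(62))
W=ctrl.grab_frame('wrist');cv2.imwrite('pics/w17.png',W['img'])
E
```

```text
t: 19.32
eef_pos: [577.5, 7.6, 164.2]
orientation: [-0.111, 0.087, 0.99, 0.014]
force: [0.3, 1.7, -1.5]
gripper_width: 0.689
t: 20.32
eef_pos: [574.5, -4.0, 164.4]
orientation: [0.069, 0.567, 0.777, 0.265]
force: [0.9, -0.3, -1.5]
gripper_width: 0.692
t 20.32 p [574.5  -4.  164.4] F [ 0.9 -0.3 -1.5] T [-0.49  0.56 -0.01] w 0.692 q [ 0.5   0.23 -0.27  2.15 -0.77  0.56  1.18]
shift in current frame cm [ 0.05 -1.22  2.47] rows>=0.7 | turn [-0.0128 -0.009   0.0014] rows>=0.1 | shift in target frame [ 0.07 -1.25  2.46]
shift in current frame cm [-1.52 -1.13  9.29] rows>=2.3 | turn [-0.0128 -0.009   0.0014] rows>=0.1 | shift in target frame [-1.44 -1.25  9.29]
```

View pics/w17.png

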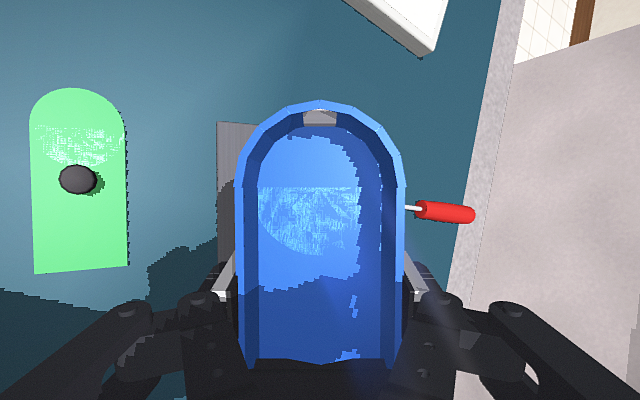

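```bash
python3 -m jog '[[5,[0,-1.2,0.5],[-0.013,-0.009,0.001]],[5,[-0.3,0,2],[0,0,0]],[5,[-0.4,0,2.3],[0,0,0]],[5,[-0.4,0,2.3],[0,0,0]],[5,[-0.4,0,2.2],[0,0,0]],[5,[0,0,0],[0,0,0]],[5,[0,0,0],[0,0,0]]]'
python3 - <<'E'
from blue import *
st();rows(*target(62));rows(*target(47))
S=ctrl.grab_frame('scene');cv2.imwrite('pics/s18.png',cv2.resize(S['img'][180:310,220:380],None,fx=4.5,fy=4.5,interpolation=cv2.INTER_CUBIC))
T=ctrl.grab_frame('top');cv2.imwrite('pics/t18.png',cv2.resize(T['img'][110:210,300:430],None,fx=5,fy=5,interpolation=cv2.INTER_CUBIC))
E
```

```text
t: 20.95
eef_pos: [612.6, 11.0, 78.2]
orientation: [0.076, 0.568, 0.774, 0.269]
force: [-0.4, -0.4, -2.6]
gripper_width: 0.692
t 20.95 p [612.6  11.   78.2] F [-0.4 -0.4 -2.6] T [-0.5   0.65 -0.01] w 0.692 q [ 0.52  0.45 -0.37  2.14 -0.94  0.34  1.38]
shift in current frame cm [ 0.09 -0.46 -0.09] rows>=0.1 | turn [ 0.0037 -0.0012  0.0019] rows>=0.0 | shift in target frame [ 0.09 -0.46 -0.09]
shift in current frame cm [-0.23 -0.47  1.38] rows>=0.4 | turn [ 0.0037 -0.0012  0.0019] rows>=0.0 | shift in target frame [-0.23 -0.46  1.38]
```

View pics/s18.png

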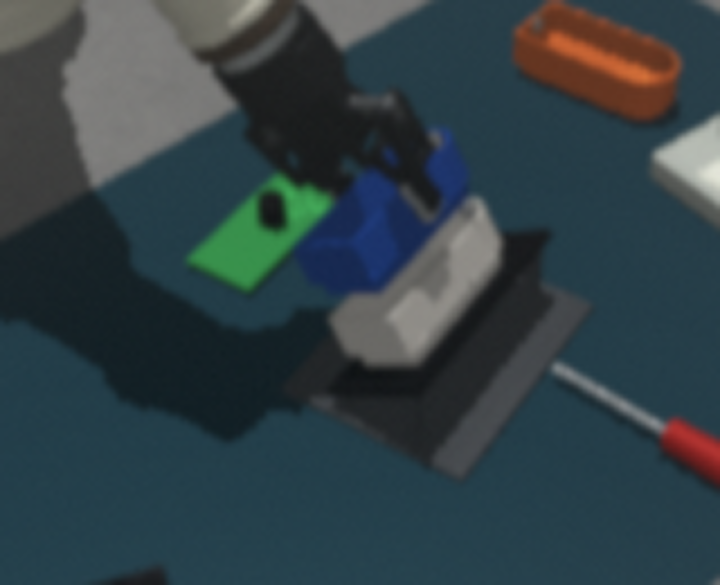

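View pics/t18.png

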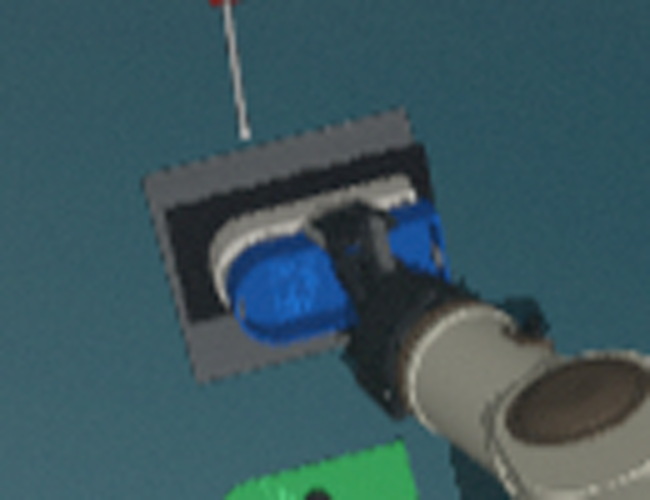

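```bash
python3 -m jog '[[5,[0,-0.4,0.2],[0.003,-0.001,0.002]],[5,[-0.1,-0.1,0.4],[0,0,0]],[5,[-0.1,0,0.4],[0,0,0]],[5,[0,0,0.3],[0,0,0]],[5,[0,0,0],[0,0,0]],[5,[0,0,0],[0,0,0]]]'
python3 - <<'E'
from blue import *
st();rows(*target(47));rows(*target(40))
S=ctrl.grab_frame('scene');cv2.imwrite('pics/s19.png',cv2.resize(S['img'][180:310,220:380],None,fx=4.5,fy=4.5,interpolation=cv2.INTER_CUBIC))
E
```

```text
t: 21.55
eef_pos: [613.9, 11.4, 65.2]
orientation: [0.077, 0.569, 0.774, 0.267]
force: [-0.1, -0.5, -1.9]
gripper_width: 0.685
t 21.55 p [613.9  11.4  65.2] F [-0.1 -0.5 -1.9] T [-0.45  0.68  0.02] w 0.685 q [ 0.53  0.47 -0.38  2.14 -0.97  0.3   1.41]
shift in current frame cm [0.02 0.07 0.21] rows>=0.1 | turn [ 0.0019  0.0026 -0.0014] rows>=0.0 | shift in target frame [0.02 0.07 0.21]
shift in current frame cm [-0.13  0.07  0.89] rows>=0.2 | turn [ 0.0019  0.0026 -0.0014] rows>=0.0 | shift in target frame [-0.13  0.07  0.89]
```

View pics/s19.png

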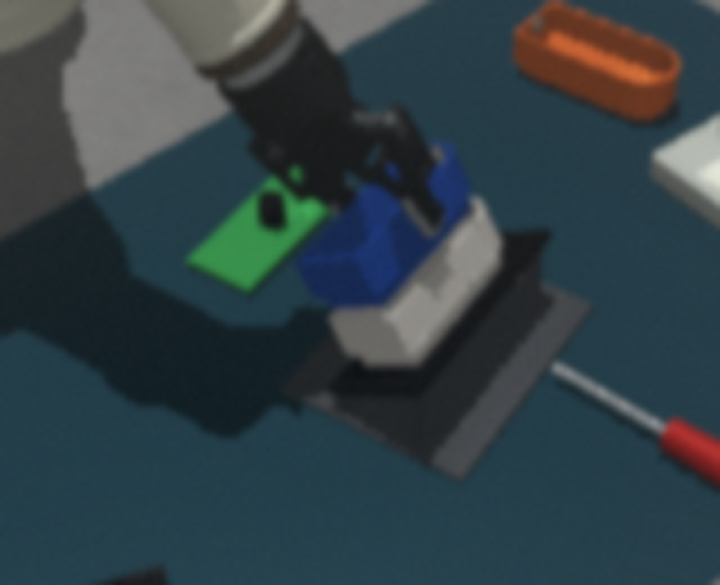

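```bash
python3 -m jog '[[5,[-0.05,0.05,0.2],[0,0.002,0]],[5,[-0.05,0,0.2],[0,0,0]],[5,[-0.03,0,0.2],[0,0,0]],[5,[-0.03,0,0.2],[0,0,0]],[5,[0,0,0],[0,0,0]]]'
python3 - <<'E'
from blue import *
st();rows(*target(40))
E
```

```text
t: 22.02
eef_pos: [618.1, 13.2, 58.1]
orientation: [0.076, 0.569, 0.774, 0.268]
force: [-0.6, 0.8, -1.7]
gripper_width: 0.679
t 22.02 p [618.1  13.2  58.1] F [-0.6  0.8 -1.7] T [-0.37  0.58  0.13] w 0.679 q [ 0.53  0.5  -0.39  2.13 -0.97  0.29  1.42]
shift in current frame cm [-0.02  0.03  0.06] rows>=0.0 | turn [ 0.0016 -0.0001 -0.0012] rows>=0.0 | shift in target frame [-0.02  0.03  0.06]
```

```bash
python3 -m jog '[[5,[-0.02,0,0.1],[0,0,0]],[5,[-0.02,0,0.1],[0,0,0]],[5,[-0.02,0,0.1],[0,0,0]],[5,[0,0,0],[0,0,0]]]'
python3 - <<'E'
from blue import *
st();rows(*target(32));o=ctrl.get_obs();print('along base z',(BR.T@o['force']).round(1))
E
```

```text
t: 22.35
eef_pos: [619.6, 13.6, 55.8]
orientation: [0.076, 0.569, 0.774, 0.268]
force: [-1.2, 1.2, -0.2]
gripper_width: 0.687
t 22.35 p [619.6  13.6  55.8] F [-1.2  1.2 -0.2] T [-0.15  0.71  0.2 ] w 0.687 q [ 0.53  0.5  -0.39  2.13 -0.98  0.29  1.43]
shift in current frame cm [-0.13  0.02  0.56] rows>=0.1 | turn [ 0.0017 -0.     -0.0011] rows>=0.0 | shift in target frame [-0.13  0.02  0.56]
along base z [1.4 0.9 0.2]
```

```bash
python3 -m jog '[[5,[-0.02,0,0.1],[0,0,0]],[5,[-0.02,0,0.1],[0,0,0]],[5,[0,0,0],[0,0,0]]]'
python3 -m jog '[[5,[-0.02,0,0.1],[0,0,0]],[5,[0,0,0],[0,0,0]]]'
python3 - <<'E'
from blue import *
st();rows(*target(32));o=ctrl.get_obs();print('along base',(BR.T@o['force']).round(1))
E
```

```text
t: 22.6
eef_pos: [620.7, 13.6, 54.0]
orientation: [0.076, 0.569, 0.774, 0.268]
force: [-0.1, 3.1, -3.3]
gripper_width: 0.687
t: 22.77
eef_pos: [621.2, 13.7, 53.1]
orientation: [0.076, 0.569, 0.774, 0.268]
force: [-0.7, 2.6, -1.1]
gripper_width: 0.688
t 22.77 p [621.2  13.7  53.1] F [-0.7  2.6 -1.1] T [0.04 0.69 0.24] w 0.688 q [ 0.53  0.51 -0.4   2.13 -0.98  0.28  1.43]
shift in current frame cm [-0.04  0.02  0.26] rows>=0.1 | turn [ 0.0018  0.0004 -0.0013] rows>=0.0 | shift in target frame [-0.04  0.02  0.26]
along base [ 2.7  0.6 -0.9]
```

```bash
python3 -m jog '[[5,[0.04,0,0.1],[0,0,0]],[5,[0,0,0.1],[0,0,0]],[5,[0,0,0],[0,0,0]]]'
python3 -m jog '[[5,[-0.02,0,0.1],[0,0,0]],[5,[0,0,0],[0,0,0]]]'
python3 - <<'E'
from blue import *
st();rows(*target(32));o=ctrl.get_obs();print('along base',(BR.T@o['force']).round(1))
S=ctrl.grab_frame('scene');cv2.imwrite('pics/s20.png',cv2.resize(S['img'][180:310,220:380],None,fx=4.5,fy=4.5,interpolation=cv2.INTER_CUBIC))
E
```

```text
t: 23.02
eef_pos: [622.0, 14.3, 51.4]
orientation: [0.076, 0.569, 0.774, 0.268]
force: [0.7, 1.5, -1.4]
gripper_width: 0.686
t: 23.18
eef_pos: [622.5, 14.3, 50.8]
orientation: [0.076, 0.569, 0.774, 0.268]
force: [-2.1, 0.4, 1.6]
gripper_width: 0.689
t 23.18 p [622.5  14.3  50.8] F [-2.1  0.4  1.6] T [0.04 0.77 0.41] w 0.689 q [ 0.53  0.52 -0.4   2.13 -0.99  0.27  1.44]
shift in current frame cm [-0.01  0.02 -0.01] rows>=0.0 | turn [ 0.0021  0.0011 -0.0016] rows>=0.0 | shift in target frame [-0.01  0.02 -0.01]
along base [0.9 0.8 2.4]
```

View pics/s20.png

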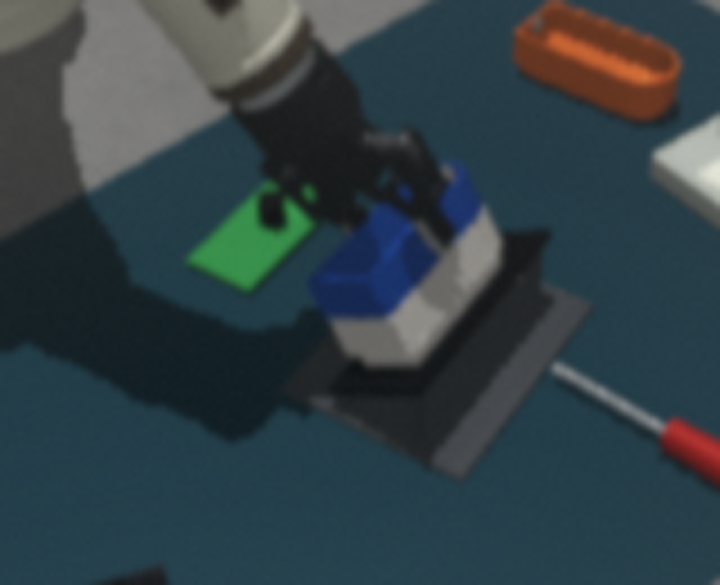

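```bash
for i in 1 2; do python3 -m jog '[[5,[-0.02,0,0.1],[0,0,0]],[5,[0,0,0],[0,0,0]]]'; done
python3 - <<'E'
from blue import *
st();rows(*target(32));o=ctrl.get_obs();print('along base',(BR.T@o['force']).round(1))
E
```

```text
t: 23.4
eef_pos: [622.5, 14.3, 50.7]
orientation: [0.076, 0.569, 0.774, 0.268]
force: [-12.0, -1.8, 16.4]
gripper_width: 0.685
t: 23.57
eef_pos: [622.5, 14.4, 50.7]
orientation: [0.076, 0.569, 0.774, 0.268]
force: [-21.4, -5.9, 30.3]
gripper_width: 0.682
t 23.57 p [622.5  14.4  50.7] F [-21.4  -5.9  30.3] T [0.77 2.06 1.02] w 0.682 q [ 0.53  0.52 -0.4   2.13 -0.99  0.27  1.44]
shift in current frame cm [-0.01  0.01 -0.02] rows>=0.0 | turn [ 0.0028  0.0003 -0.0013] rows>=0.0 | shift in target frame [-0.01  0.01 -0.02]
along base [-0.5  4.1 37.3]
```

```bash
python3 -m jog '[[5,[0.03,0,-0.15],[0,0,0]],[5,[0,0,0],[0,0,0]]]'
python3 - <<'E'
from blue import *
st();W=ctrl.grab_frame('wrist');cv2.imwrite('pics/w21.png',W['img'])
S=ctrl.grab_frame('scene');cv2.imwrite('pics/s21.png',cv2.resize(S['img'][200:290,260:370],None,fx=6.5,fy=6.5,interpolation=cv2.INTER_CUBIC))
E
```

```text
t: 23.73
eef_pos: [622.6, 14.2, 50.8]
orientation: [0.077, 0.569, 0.774, 0.268]
force: [-10.8, -3.1, 14.1]
gripper_width: 0.684
t 23.73 p [622.6  14.2  50.8] F [-10.8  -3.1  14.1] T [0.31 1.36 0.58] w 0.684 q [ 0.53  0.52 -0.4   2.13 -0.99  0.27  1.44]
```

View pics/s21.png

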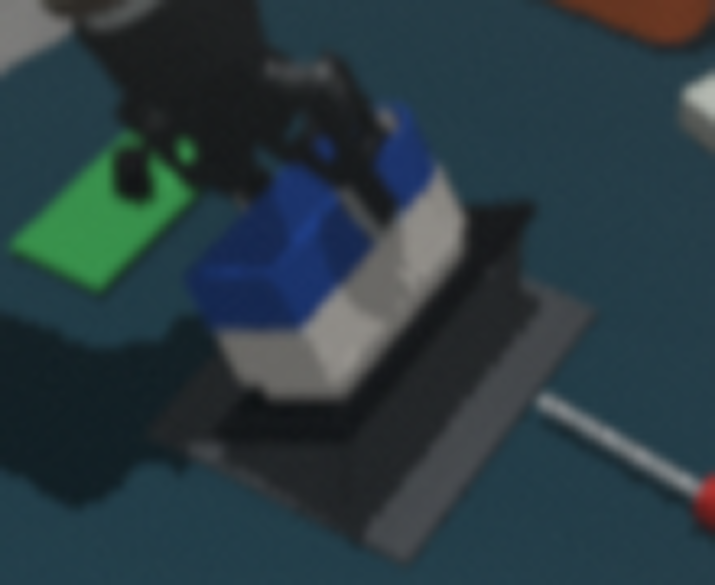

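View pics/w21.png

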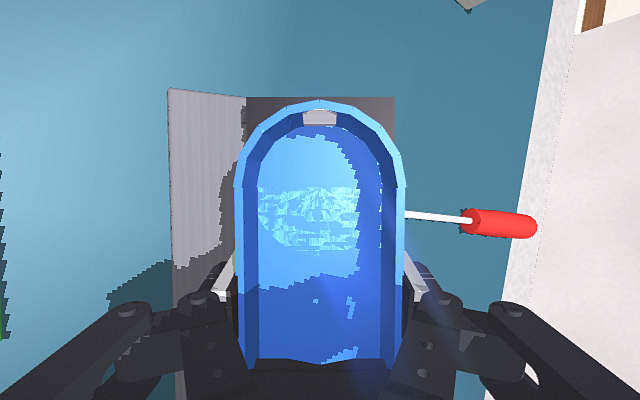

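```bash
python3 -m jog '[[5,[0.02,0,-0.1],[0,0,0]],[6.5,[0,0,0],[0,0,0]],[7.5,[0,0,0],[0,0,0]],[8.5,[0,0,0],[0,0,0]],[8.5,[0,0,0],[0,0,0]],[8.5,[0,0,0],[0,0,0]],[8.5,[0,0,0],[0,0,0]],[8.5,[0.2,0,-1],[0,0,0]],[8.5,[0.4,0,-2],[0,0,0]],[8.5,[0.7,0,-3],[0,0,0]],[8.5,[0.7,0,-3],[0,0,0]],[8.5,[0,0,0],[0,0,0]]]'
python3 - <<'E'
from bfit import *
st();W=ctrl.grab_frame('wrist');cv2.imwrite('pics/w22.png',W['img']);np.savez('w22.npz',**{k:W[k] for k in ('img','mtx','R','t')})
R=BR
im=W['img'].copy()
for d,c in ((0,(0,0,255)),(7,(0,255,255))):
  p=proj(W,RIM@R.T+B1+R[:,2]*(32+d)); cv2.polylines(im,[p.astype(int)],True,c,1)
cv2.imwrite('pics/w22o.png',cv2.resize(im[80:360,190:450],None,fx=2.1,fy=2.1,interpolation=cv2.INTER_NEAREST))
T=ctrl.grab_frame('top');S=ctrl.grab_frame('scene')
cv2.imwrite('pics/s22.png',cv2.resize(S['img'][200:290,260:370],None,fx=6.5,fy=6.5,interpolation=cv2.INTER_CUBIC))
h.mask=bluemask
B32=B1+32*R[:,2]
print('home origin',B32)
for n,f in (('w',W),):
  v,c=fit([f],'blue',solid([(0,44),(0,12)]),(B32[0],B32[1],BY),B32[2],np.pi/6);print(n,v,c, 'base frame',(R.T@(np.array([v[0],v[1],B32[2]])-B1)).round(2))
E
```

```text
t: 24.83
eef_pos: [577.7, 2.1, 135.1]
orientation: [0.079, 0.569, 0.773, 0.268]
force: [0.5, -0.1, -0.1]
gripper_width: 0.993
t 24.83 p [577.7   2.1 135.1] F [ 0.5 -0.1 -0.1] T [-0.31  0.46  0.01] w 0.993 q [ 0.5   0.28 -0.29  2.19 -0.87  0.46  1.29]
home origin [ 6.13882485e+02 -2.99582034e-01  7.27128129e+01]
w [611.59984681  -0.89274007   1.81323505] 0.24742489775753512 base frame [-2.000e-02  2.040e+00  3.318e+01]
```

View pics/w22o.png

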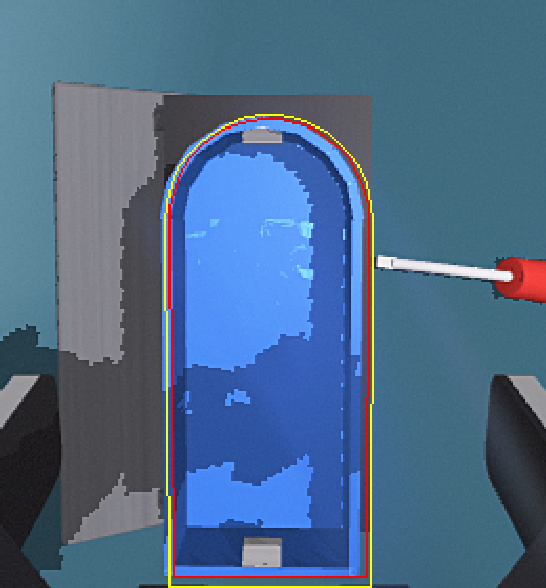

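View pics/s22.png

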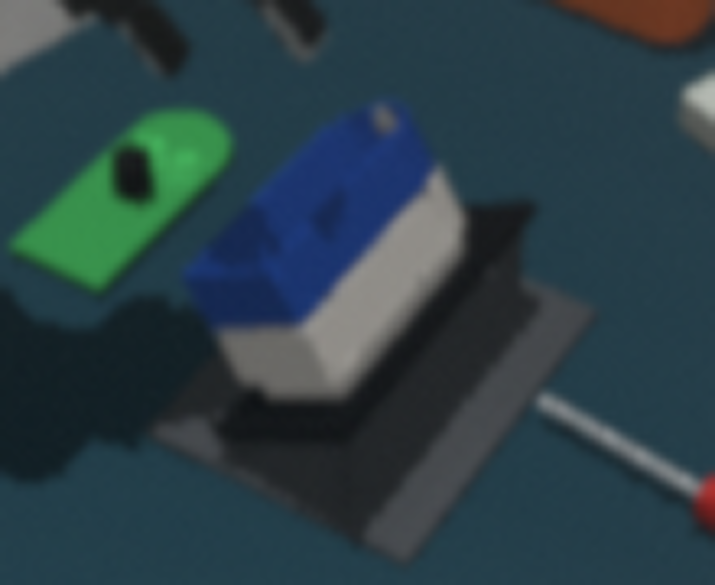

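```bash
python3 -c "
from h import *
Rl=pose(0,0,.14)[0]
rows(tilt(ftool(Rl),.22),np.array([505,319,120.]))
"
```

```text
shift in current frame cm [31.37 -0.07  8.19] rows>=7.8 | turn [ 0.0331 -0.4367  1.6788] rows>=13.9 | shift in target frame [ -2.97 -32.28   0.49]
```

```bash
python3 -m jog '[[8.5,[0.5,0,-3],[0,0,0]],[8.5,[3,0,0],[0.0024,-0.0312,0.12]],[8.5,[0,0,0],[0.0024,-0.0312,0.12]],[8.5,[0,0,0],[0.0024,-0.0312,0.12]],[8.5,[0,0,0],[0.0024,-0.0312,0.12]],[8.5,[0,0,0],[0.0024,-0.0312,0.12]],[8.5,[0,0,0],[0.0024,-0.0312,0.12]],[8.5,[0,0,0],[0.0024,-0.0312,0.12]],[8.5,[0,0,0],[0.0024,-0.0312,0.12]],[8.5,[0,0,0],[0.0024,-0.0312,0.12]],[8.5,[0,0,0],[0.0024,-0.0312,0.12]],[8.5,[0,0,0],[0.0024,-0.0312,0.12]]]'
python3 -m jog '[[8.5,[0,0,0],[0.0024,-0.0312,0.12]],[8.5,[0,0,0],[0.0024,-0.0312,0.12]],[8.5,[0,0,0],[0.0024,-0.0312,0.12]],[8.5,[0,0,0],[0,0,0]]]'
python3 -c "
from h import *
st()
Rl=pose(0,0,.14)[0]
rows(tilt(ftool(Rl),.22),np.array([505,319,120.]))
"
```

```text
t: 25.98
eef_pos: [553.1, 21.9, 159.0]
orientation: [0.02, 0.924, 0.341, 0.174]
force: [-0.7, 0.5, -0.7]
gripper_width: 0.994
t: 26.32
eef_pos: [555.0, 22.8, 159.9]
orientation: [0.001, 0.977, 0.17, 0.132]
force: [1.1, 0.8, -0.7]
gripper_width: 0.999
t 26.32 p [555.   22.8 159.9] F [ 1.1  0.8 -0.7] T [ 0.02  0.24 -0.03] w 0.999 q [-0.15  0.18  0.09  2.09 -0.07  0.61 -1.24]
shift in current frame cm [  4.29 -29.75   3.81] rows>=7.3 | turn [-0.0014 -0.045   0.2045] rows>=1.7 | shift in target frame [ -1.67 -30.03   3.71]
```

```bash
python3 -m jog '[[8.5,[0,0,0],[-0.0007,-0.0225,0.1022]],[8.5,[0,0,0],[-0.0007,-0.0225,0.1022]],[8.5,[-0.2,-3.8,0.4],[0,0,0]],[8.5,[-0.2,-3.8,0.4],[0,0,0]],[8.5,[-0.2,-3.8,0.4],[0,0,0]],[8.5,[-0.2,-3.8,0.5],[0,0,0]],[8.5,[-0.2,-3.8,0.5],[0,0,0]],[8.5,[-0.2,-3.8,0.5],[0,0,0]],[8.5,[-0.2,-3.8,0.5],[0,0,0]],[8.5,[-0.2,-3.4,0.5],[0,0,0]],[8.5,[0,0,0],[0,0,0]],[8.5,[0,0,0],[0,0,0]]]'
cat > ofit.py <<'E'
from ov import *
import h, ov
def omask(f,col=None):
    g=cv2.cvtColor(f["img"],cv2.COLOR_BGR2HSV).astype(int)
    m=((g[...,0]>=4)&(g[...,0]<=22)&(g[...,1]>110)&(g[...,2]>70)).astype(np.uint8)*255
    m=cv2.morphologyEx(m,cv2.MORPH_OPEN,np.ones((2,2)));m=cv2.morphologyEx(m,cv2.MORPH_CLOSE,np.ones((3,3)))
    n,l,s,_=cv2.connectedComponentsWithStats(m);k=1+s[1:,4].argmax();m=(l==k).astype(np.uint8)*255
    cs,_=cv2.findContours(m,cv2.RETR_EXTERNAL,cv2.CHAIN_APPROX_NONE);m[:]=0;cv2.fillConvexPoly(m,cv2.convexHull(np.vstack(cs)),255);return m
E
python3 - <<'E'
from ofit import *
h.mask=omask;ov.mask=omask
Rl=pose(0,0,.14)[0];st()
rows(tilt(ftool(Rl),.22),np.array([505,319,120.]))
W=ctrl.grab_frame('wrist');np.savez('w30.npz',**{k:W[k] for k in ('img','mtx','R','t')})
cv2.imwrite('pics/w30.png',W['img'])
v,c=fit([W],'o',TRAY,(503.4,319.3,.14));print(v,c)
overlay(W,'o',TRAY,v,0,0,'pics/ov30.png',(200,80,440,340))
E
```

```text
t: 27.32
eef_pos: [501.8, 320.0, 118.9]
orientation: [-0.007, 0.991, 0.075, 0.109]
force: [-0.4, -1.2, 0.0]
gripper_width: 0.995
t 27.32 p [501.8 320.  118.9] F [-0.4 -1.2  0. ] T [-0.1   0.21  0.02] w 0.995 q [-0.72  0.34  0.03  1.97  0.17  0.65 -2.23]
shift in current frame cm [ 0.32  0.15 -0.04] rows>=0.1 | turn [-0.0008  0.0009  0.0117] rows>=0.1 | shift in target frame [ 0.32  0.15 -0.04]
[5.01370065e+02 3.17926879e+02 1.83122478e-01] 0.45530093516847703
```

View pics/ov30.png

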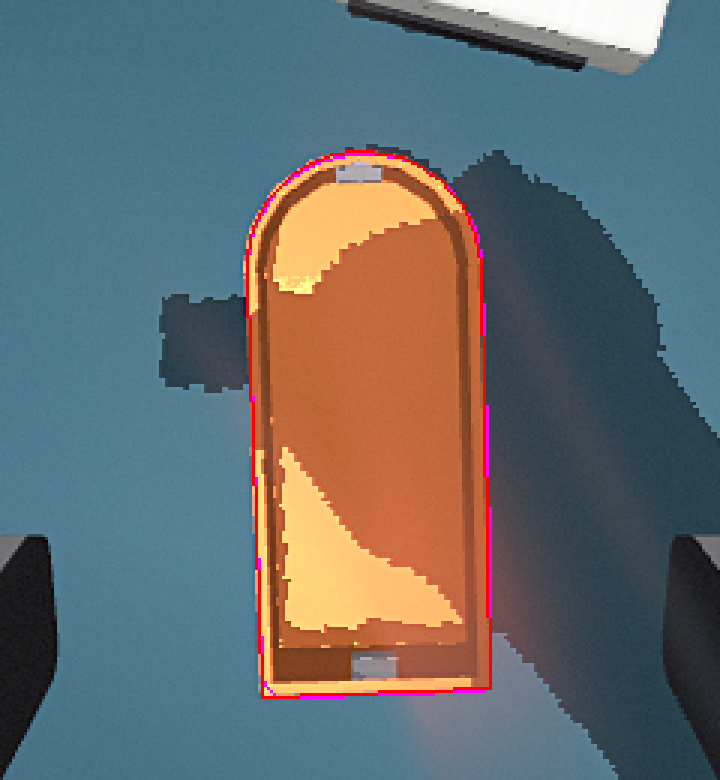

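View pics/w30.png

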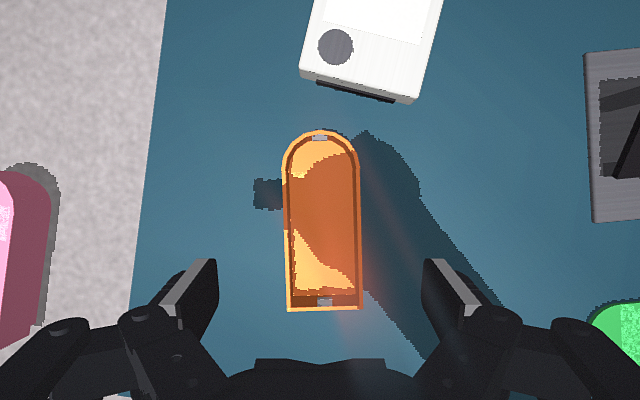

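Run:
```python
from h import *
R,t=pose(501.4,317.9,.18)
Rt=tilt(ftool(R),.22)
rows(Rt,gp(Rt,t+[0,0,31.6],59))
```

```text
shift in current frame cm [-2.03 -0.14 14.43] rows>=3.5 | turn [ 0.0096  0.0007 -0.0314] rows>=0.3 | shift in target frame [-2.04 -0.06 14.43]
```

```bash
python3 -m jog '[[8.5,[-0.3,-0.1,2],[0.01,0,-0.031]],[8.5,[-0.4,0,3],[0,0,0]],[8.5,[-0.4,0,3],[0,0,0]],[8.5,[-0.4,0,2.4],[0,0,0]],[8.5,[-0.3,0,1.5],[0,0,0]],[8.5,[0,0,0],[0,0,0]],[8.5,[0,0,0],[0,0,0]]]'
python3 - <<'E'
from h import *
R,t=pose(501.4,317.9,.18)
Rt=tilt(ftool(R),.22);st()
rows(Rt,gp(Rt,t+[0,0,31.6],59))
W=ctrl.grab_frame('wrist');cv2.imwrite('pics/w31.png',W['img'])
E
```

```text
t: 27.95
eef_pos: [512.2, 317.3, -0.1]
orientation: [-0.009, 0.99, 0.086, 0.109]
force: [-0.0, 0.4, 0.3]
gripper_width: 0.999
t 27.95 p [ 5.122e+02  3.173e+02 -1.000e-01] F [-0.   0.4  0.3] T [-0.06  0.19  0.01] w 0.999 q [-0.71  0.55  0.05  2.01  0.2   0.4  -2.24]
shift in current frame cm [-0.34 -0.26  2.58] rows>=0.6 | turn [ 0.0017  0.0004 -0.0065] rows>=0.1 | shift in target frame [-0.34 -0.25  2.58]
```

View pics/w31.png

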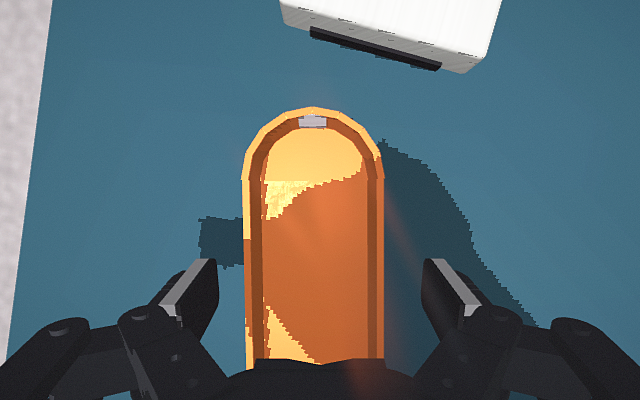

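```bash
python3 -m jog '[[8.5,[-0.1,-0.3,0.6],[0.002,0,-0.006]],[8.5,[-0.1,0,0.8],[0,0,0]],[8.5,[-0.2,0,0.8],[0,0,0]],[8.5,[0,0,0.4],[0,0,0]],[8.5,[0,0,0],[0,0,0]],[8.5,[0,0,0],[0,0,0]]]'
python3 - <<'E'
from ofit import *
h.mask=omask
R,t=pose(501.4,317.9,.18)
Rt=tilt(ftool(R),.22);st()
rows(Rt,gp(Rt,t+[0,0,31.6],59))
W=ctrl.grab_frame('wrist');cv2.imwrite('pics/w32.png',W['img'])
E
```

```text
t: 28.5
eef_pos: [513.4, 323.0, -25.7]
orientation: [-0.011, 0.99, 0.09, 0.11]
force: [-0.0, -0.3, 0.2]
gripper_width: 0.995
t 28.50 p [513.4 323.  -25.7] F [-0.  -0.3  0.2] T [-0.05  0.18 -0.02] w 0.995 q [-0.72  0.6   0.06  2.01  0.2   0.35 -2.25]
shift in current frame cm [0.01 0.28 0.03] rows>=0.1 | turn [-0.0021 -0.0011  0.0004] rows>=0.0 | shift in target frame [0.01 0.28 0.03]
```

View pics/w32.png

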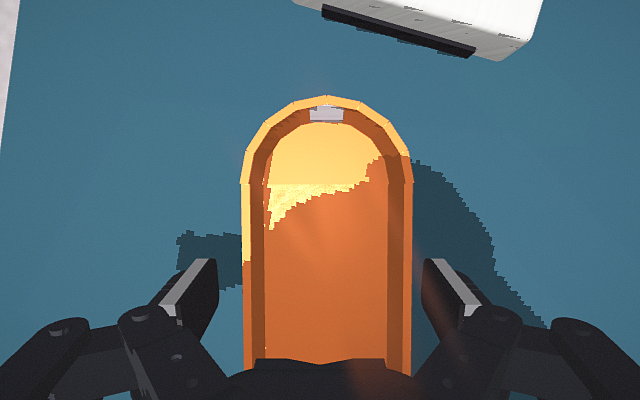

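```bash
python3 -m jog '[[8.5,[0,0.3,0],[-0.002,-0.001,0]],[8.5,[0,0,0],[0,0,0]],[5,[0,0,0],[0,0,0]],[5,[0,0,0],[0,0,0]],[5,[0,0,0],[0,0,0]],[5,[0,0,0],[0,0,0]],[5,[0,0,0],[0,0,0]],[5,[0,0,0],[0,0,0]],[5,[0,0,0],[0,0,0]]]' 100
python3 - <<'E'
from h import *
o=ctrl.get_obs();print(o['orientation'].round(4).tolist(),o['eef_pos'].round(1).tolist());st()
R,t=pose(501.4,317.9,.182)
Rc,p,_=tool();print(Rc.T@(t-p),Rn.from_matrix(tilt(ftool(np.eye(3)),.22)@(Rc.T@R)).as_rotvec())
W=ctrl.grab_frame('wrist');cv2.imwrite('pics/w33.png',W['img'])
E
```

```text
t: 29.3
eef_pos: [514.6, 320.5, -24.6]
orientation: [-0.01, 0.99, 0.089, 0.11]
force: [-1.3, -0.4, 4.8]
gripper_width: 0.686
[-0.0104, 0.9898, 0.0894, 0.1102] [514.6, 320.5, -24.6]
t 29.30 p [514.6 320.5 -24.6] F [-1.3 -0.4  4.8] T [-0.24  0.34 -0.08] w 0.686 q [-0.72  0.6   0.06  2.01  0.21  0.35 -2.25]
[ -7.71580339   0.21002049 -26.92451586] [-0.00096784  0.00174419  0.00176509]
```

View pics/w33.png

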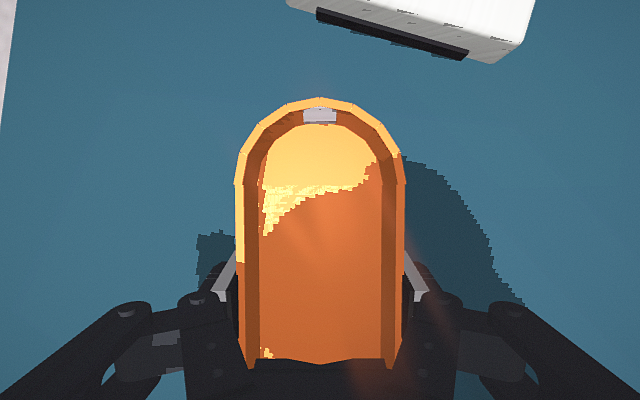

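Run:
```python
import numpy as np,cv2
from bfit import bluemask
from ofit import omask
import cv2
b=cv2.imread('pics/w15.png');o=cv2.imread('pics/w33.png')
mb=bluemask(dict(img=b));mo=omask(dict(img=o))
for n,m in (('blue',mb),('or',mo)):
    print(n,'apex rows',[int(np.argmax(m[:,c]>0)) for c in (300,310,320,330,340)],'cols at rows',[(int(np.where(m[r]>0)[0][0]),int(np.where(m[r]>0)[0][-1])) for r in (150,190,220)])
# raw rows
for n,i in (('b',b),('o',o)): print(n,[tuple(map(int,i[r,312])) for r in range(92,106)])
for n,i in (('b',b),('o',o)): print(n,[tuple(map(int,i[r,320])) for r in range(105,128)])
```

```text
blue apex rows [104, 102, 100, 102, 104] cols at rows [(243, 399), (235, 407), (235, 406)]
or apex rows [101, 99, 98, 99, 101] cols at rows [(241, 399), (235, 406), (236, 405)]
b [(181, 153, 93), (181, 152, 94), (183, 152, 96), (185, 156, 97), (185, 155, 97), (183, 152, 95), (181, 154, 93), (180, 147, 90), (248, 178, 111), (255, 255, 193), (255, 246, 182), (255, 243, 180), (255, 244, 178), (255, 244, 180)]
o [(136, 114, 80), (137, 116, 82), (136, 116, 81), (135, 114, 80), (138, 114, 76), (139, 107, 71), (110, 156, 239), (103, 204, 255), (105, 196, 255), (106, 196, 255), (106, 197, 255), (106, 196, 255), (105, 196, 255), (104, 197, 255)]
b [(255, 254, 211), (255, 255, 241), (255, 255, 236), (238, 200, 183), (255, 255, 255), (179, 165, 168), (196, 181, 183), (195, 181, 182), (195, 183, 181), (199, 182, 185), (207, 191, 191), (202, 186, 187), (201, 189, 190), (202, 183, 186), (197, 182, 180), (199, 182, 184), (203, 185, 190), (211, 193, 194), (161, 143, 141), (155, 133, 134), (154, 137, 138), (220, 129, 84), (229, 124, 71)]
o [(104, 200, 255), (198, 192, 206), (225, 214, 218), (185, 180, 191), (97, 96, 109), (192, 187, 198), (187, 186, 196), (194, 186, 199), (193, 189, 199), (193, 187, 201), (191, 186, 199), (191, 186, 197), (191, 188, 200), (188, 183, 197), (196, 191, 202), (201, 197, 208), (117, 116, 136), (130, 125, 140), (130, 123, 137), (50, 105, 230), (116, 216, 255), (114, 207, 255), (112, 205, 255)]
```

```bash
cat > orange.py <<'E'
from h import *
RL=(tilt(ftool(np.eye(3)),.22)).T   # tray in tool
tL=np.array([-6.1,0.3,-26.9])
BRo=pose(0,0,1.8155,0,np.pi/6)[0]
def target(z,dx=0,dy=1.5):
    Rt=BRo@RL.T; return Rt,B1+BR@np.array([dx,dy,z])-Rt@tL
E
python3 -m jog '[[5,[0.22,0,-0.98],[0,0,0]],[5,[0.43,0,-1.95],[0,0,0]],[5,[0.78,0,-3.5],[0,0,0]],[5,[0.78,0,-3.5],[0,0,0]],[5,[0.78,0,-3.5],[0,0,0]],[5,[0.78,0,-3.5],[0,0,0]],[5,[0.78,0,-3.5],[0,0,0]],[5,[0,0,0],[0,0,0]]]'
python3 - <<'E'
from orange import *
st();rows(*target(164))
W=ctrl.grab_frame('wrist');cv2.imwrite('pics/w34.png',W['img'])
E
```

```text
t: 30.02
eef_pos: [518.0, 323.0, 193.2]
orientation: [-0.014, 0.989, 0.089, 0.115]
force: [1.5, 1.1, -1.4]
gripper_width: 0.684
t 30.02 p [518.  323.  193.2] F [ 1.5  1.1 -1.4] T [0.05 0.18 0.04] w 0.684 q [-0.67  0.26  0.    1.89  0.14  0.79 -2.15]
shift in current frame cm [-2.5  32.73  2.12] rows>=7.9 | turn [-0.0369  0.412  -1.6455] rows>=13.6 | shift in target frame [-31.84  -4.93  -6.65]
```

View pics/w34.png

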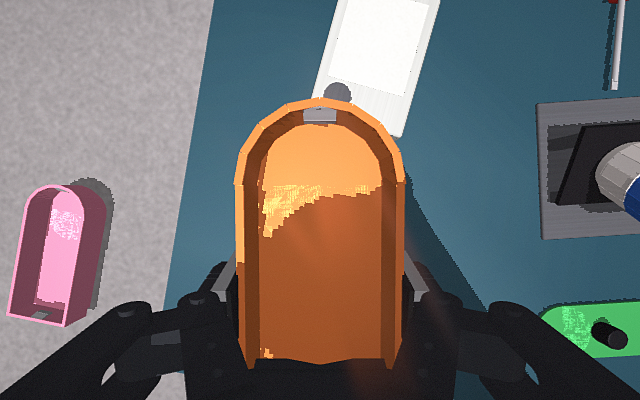

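```bash
python3 -m jog '[[5,[-0.3,3.6,0],[0,0,0]],[5,[-0.3,3.6,0],[0,0,0]],[5,[-0.3,3.6,0],[0,0,0]],[5,[-0.3,3.6,0],[0,0,0]],[5,[-0.3,3.6,0],[0,0,0]],[5,[-0.3,3.6,0],[0,0,0]],[5,[-0.3,3.6,0],[0,0,0]],[5,[-0.3,3.6,0],[0,0,0]],[5,[0,3.6,0],[0,0,0]],[5,[0,0,0],[0,0,0]]]'
python3 -m jog '[[5,[0,0,0],[-0.0026,0.029,-0.117]],[5,[0,0,0],[-0.0026,0.029,-0.117]],[5,[0,0,0],[-0.0026,0.029,-0.117]],[5,[0,0,0],[-0.0026,0.029,-0.117]],[5,[0,0,0],[-0.0026,0.029,-0.117]],[5,[0,0,0],[-0.0026,0.029,-0.117]],[5,[0,0,0],[-0.0026,0.029,-0.117]],[5,[0,0,0],[-0.0026,0.029,-0.117]],[5,[0,0,0],[-0.0026,0.029,-0.117]],[5,[0,0,0],[-0.0026,0.029,-0.117]],[5,[0,0,0],[-0.0026,0.029,-0.117]],[5,[0,0,0],[-0.0026,0.029,-0.117]]]'
python3 - <<'E'
from orange import *
st();rows(*target(164))
E
```

```text
t: 30.9
eef_pos: [548.1, -12.3, 177.3]
orientation: [-0.008, 0.99, 0.084, 0.109]
force: [0.5, -0.4, -1.8]
gripper_width: 0.687
t: 31.9
eef_pos: [546.7, -2.0, 176.6]
orientation: [0.056, 0.699, 0.67, 0.241]
force: [0.1, 0.2, -2.9]
gripper_width: 0.689
t 31.90 p [546.7  -2.  176.6] F [ 0.1  0.2 -2.9] T [-0.33  0.59 -0.04] w 0.689 q [ 0.21  0.11 -0.02  2.22 -0.68  0.52  0.69]
shift in current frame cm [-0.35  0.51  1.5 ] rows>=0.4 | turn [-0.0268  0.0885 -0.328 ] rows>=2.7 | shift in target frame [-0.62  0.31  1.47]
```

```bash
python3 -m jog '[[5,[0,0,0],[-0.009,0.029,-0.109]],[5,[0,0,0],[-0.009,0.03,-0.109]],[5,[0,0,0],[-0.009,0.03,-0.109]],[5,[-0.6,0.3,0],[0,0,0]],[5,[0,0,0],[0,0,0]],[5,[0,0,0],[0,0,0]]]'
python3 - <<'E'
from orange import *
st();rows(*target(164));rows(*target(96))
W=ctrl.grab_frame('wrist');cv2.imwrite('pics/w35.png',W['img'])
E
```

```text
t: 32.4
eef_pos: [552.8, -7.9, 177.9]
orientation: [0.074, 0.578, 0.768, 0.267]
force: [0.6, 0.6, -1.2]
gripper_width: 0.69
t 32.40 p [552.8  -7.9 177.9] F [ 0.6  0.6 -1.2] T [-0.51  0.67 -0.03] w 0.690 q [ 0.32  0.15 -0.05  2.21 -0.84  0.6   1.22]
shift in current frame cm [ 0.11 -0.15  1.52] rows>=0.4 | turn [ 0.0002  0.0056 -0.0216] rows>=0.2 | shift in target frame [ 0.1  -0.14  1.52]
shift in current frame cm [-1.33 -0.12  8.16] rows>=2.0 | turn [ 0.0002  0.0056 -0.0216] rows>=0.2 | shift in target frame [-1.38 -0.14  8.16]
```

View pics/w35.png

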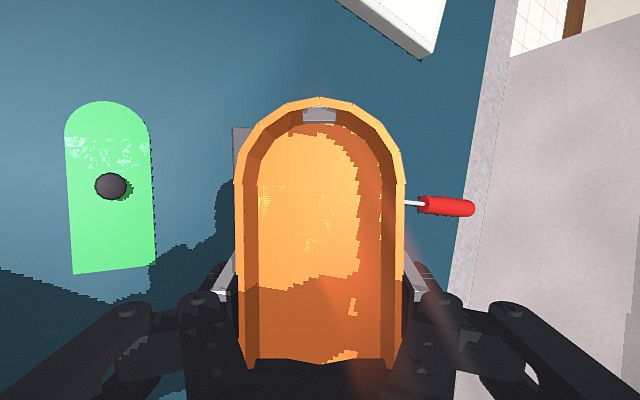

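```bash
python3 -m jog '[[5,[0,-0.1,0.5],[0,0.005,-0.021]],[5,[-0.3,0,1.9],[0,0,0]],[5,[-0.4,0,2],[0,0,0]],[5,[-0.4,0,2],[0,0,0]],[5,[-0.3,0,1.7],[0,0,0]],[5,[0,0,0],[0,0,0]],[5,[0,0,0],[0,0,0]]]'
python3 - <<'E'
from orange import *
st();rows(*target(96));rows(*target(80))
S=ctrl.grab_frame('scene');cv2.imwrite('pics/s36.png',cv2.resize(S['img'][170:300,220:380],None,fx=4.5,fy=4.5,interpolation=cv2.INTER_CUBIC))
E
```

```text
t: 33.03
eef_pos: [590.4, 7.2, 106.3]
orientation: [0.074, 0.567, 0.775, 0.268]
force: [-0.6, 0.3, -1.6]
gripper_width: 0.688
t 33.03 p [590.4   7.2 106.3] F [-0.6  0.3 -1.6] T [-0.55  0.61  0.01] w 0.688 q [ 0.33  0.34 -0.12  2.18 -1.03  0.46  1.43]
shift in current frame cm [-0.13 -0.04  0.02] rows>=0.0 | turn [-0.0005 -0.0018  0.0031] rows>=0.0 | shift in target frame [-0.13 -0.04  0.02]
shift in current frame cm [-0.48 -0.04  1.58] rows>=0.4 | turn [-0.0005 -0.0018  0.0031] rows>=0.0 | shift in target frame [-0.48 -0.04  1.58]
```

View pics/s36.png

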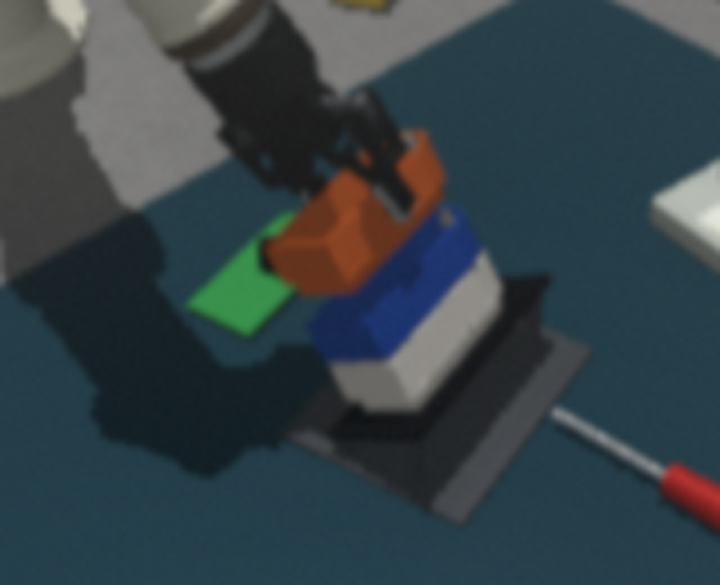

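```bash
python3 -m jog '[[5,[-0.1,0,0.4],[0,-0.002,0.003]],[5,[-0.15,0,0.4],[0,0,0]],[5,[-0.1,0,0.4],[0,0,0]],[5,[-0.1,0,0.4],[0,0,0]],[5,[0,0,0],[0,0,0]],[5,[0,0,0],[0,0,0]]]'
python3 - <<'E'
from orange import *
st();rows(*target(80));rows(*target(72))
S=ctrl.grab_frame('scene');cv2.imwrite('pics/s37.png',cv2.resize(S['img'][170:300,220:380],None,fx=4.5,fy=4.5,interpolation=cv2.INTER_CUBIC))
E
```

```text
t: 33.58
eef_pos: [599.4, 7.1, 92.5]
orientation: [0.076, 0.568, 0.774, 0.268]
force: [-0.7, 0.6, -1.4]
gripper_width: 0.685
t 33.58 p [599.4   7.1  92.5] F [-0.7  0.6 -1.4] T [-0.49  0.65 -0.04] w 0.685 q [ 0.34  0.38 -0.14  2.17 -1.06  0.43  1.47]
shift in current frame cm [ 0.1  -0.1   0.04] rows>=0.0 | turn [0.0012 0.0018 0.0009] rows>=0.0 | shift in target frame [ 0.1  -0.1   0.04]
shift in current frame cm [-0.07 -0.1   0.82] rows>=0.2 | turn [0.0012 0.0018 0.0009] rows>=0.0 | shift in target frame [-0.08 -0.1   0.82]
```

View pics/s37.png

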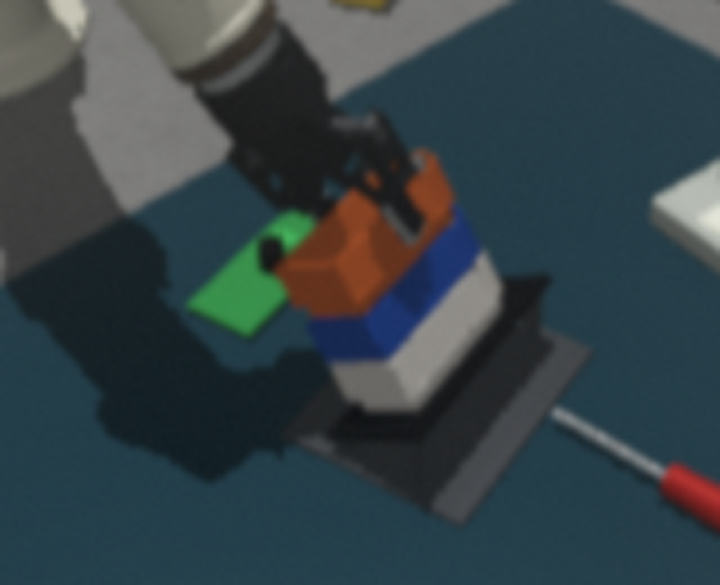

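```bash
python3 -m jog '[[5,[0,-0.05,0.2],[0.001,0.002,0]],[5,[-0.03,-0.05,0.2],[0,0,0]],[5,[-0.03,0,0.2],[0,0,0]],[5,[-0.03,0,0.2],[0,0,0]],[5,[0,0,0],[0,0,0]]]'
python3 - <<'E'
from orange import *
st();rows(*target(72));o=ctrl.get_obs();print('along base',(BR.T@o['force']).round(1))
E
```

```text
t: 34.05
eef_pos: [602.3, 8.9, 85.0]
orientation: [0.075, 0.568, 0.774, 0.268]
force: [0.5, 1.5, -2.2]
gripper_width: 0.686
t 34.05 p [602.3   8.9  85. ] F [ 0.5  1.5 -2.2] T [-0.46  0.61 -0.05] w 0.686 q [ 0.35  0.4  -0.15  2.16 -1.08  0.42  1.49]
shift in current frame cm [ 0.   -0.01  0.  ] rows>=0.0 | turn [ 0.0003 -0.0003  0.0013] rows>=0.0 | shift in target frame [ 0.   -0.01  0.  ]
along base [ 1.4  0.4 -2.3]
```

Free entry so far. Next I press down in small steps.

```bash
python3 -m jog '[[5,[-0.02,0,0.1],[0,0,0]],[5,[-0.02,0,0.1],[0,0,0]],[5,[-0.02,0,0.1],[0,0,0]],[5,[0,0,0],[0,0,0]]]'
python3 -m jog '[[5,[-0.02,0,0.1],[0,0,0]],[5,[-0.02,0,0.1],[0,0,0]],[5,[0,0,0],[0,0,0]]]'
python3 - <<'E'
from orange import *
st();rows(*target(64));o=ctrl.get_obs();print('along base',(BR.T@o['force']).round(1))
E
```

```text
t: 34.38
eef_pos: [603.9, 9.2, 82.7]
orientation: [0.075, 0.568, 0.774, 0.268]
force: [-0.7, 0.3, 0.0]
gripper_width: 0.689
t: 34.63
eef_pos: [604.9, 9.4, 80.7]
orientation: [0.075, 0.568, 0.774, 0.268]
force: [0.4, 0.4, -1.3]
gripper_width: 0.683
t 34.63 p [604.9   9.4  80.7] F [ 0.4  0.4 -1.3] T [-0.4   0.48 -0.03] w 0.683 q [ 0.35  0.41 -0.16  2.16 -1.09  0.41  1.51]
shift in current frame cm [-0.05 -0.03  0.3 ] rows>=0.1 | turn [0.0005 0.0002 0.0012] rows>=0.0 | shift in target frame [-0.05 -0.03  0.3 ]
along base [ 0.3  0.2 -1.4]
```

Run:
```python
from bfit import *
h.mask=bluemask
f=dict(np.load('w22.npz'));R=BR
for d in (28,30,32,34,36,39):
  o=B1+d*R[:,2]; v,c=fit([f],'b',solid([(0,44),(0,12)]),(o[0],o[1],BY),o[2],np.pi/6);print(d,v.round(3),round(c,3),(R.T@(np.array([v[0],v[1],o[2]])-B1)).round(2))
f=dict(np.load('w11.npz'))
from basefit import *
for z in (41,45,49):
  h.mask=lambda f,c:wmask(f,c,225)
  v,c=h.fit([f],'w',solid([(0,44),(0,12)]),(B1[0],B1[1],1.8185),z,np.pi/6);print(z,v,c)
```

```text
28 [613.553  -1.215   1.81 ] 2.55 [-0.81  2.2  29.27]
30 [ 6.12393e+02 -5.90000e-02  1.81500e+00] 1.684 [ 0.6   2.07 31.19]
32 [611.6    -0.893   1.813] 0.247 [-2.000e-02  2.040e+00  3.318e+01]
34 [610.627  -0.726   1.815] 0.344 [ 0.38  1.96 35.13]
36 [ 6.09659e+02 -5.87000e-01  1.81700e+00] 1.322 [ 0.75  1.88 37.08]
39 [ 6.08205e+02 -3.60000e-01  1.81900e+00] 4.526 [ 1.33  1.75 40.01]
41 [631.81802848   3.31906893   1.81394814] 2.284005327995025
45 [629.41769905   3.61179314   1.81748926] 0.3146708523618368
49 [626.99768505   3.90369858   1.82111111] 0.5026379301338314
```

```bash
python3 -m jog '[[5,[-0.02,0,0.1],[0,0,0]],[5,[0,0,0],[0,0,0]]]'
python3 -m jog '[[5,[-0.02,0,0.1],[0,0,0]],[5,[0,0,0],[0,0,0]]]'
python3 -m jog '[[5,[-0.02,0,0.1],[0,0,0]],[5,[0,0,0],[0,0,0]]]'
python3 - <<'E'
from orange import *
st();rows(*target(64));o=ctrl.get_obs();print('along base',(BR.T@o['force']).round(1))
E
```

```text
t: 34.8
eef_pos: [605.3, 9.6, 79.9]
orientation: [0.075, 0.568, 0.774, 0.268]
force: [-0.9, 0.3, -0.5]
gripper_width: 0.683
t: 34.97
eef_pos: [605.7, 9.7, 79.0]
orientation: [0.075, 0.568, 0.774, 0.268]
force: [-0.3, -1.3, -0.3]
gripper_width: 0.69
t: 35.13
eef_pos: [606.1, 9.8, 78.3]
orientation: [0.075, 0.568, 0.774, 0.268]
force: [-2.5, -0.2, 2.6]
gripper_width: 0.685
t 35.13 p [606.1   9.8  78.3] F [-2.5 -0.2  2.6] T [-0.26  0.73  0.17] w 0.685 q [ 0.35  0.42 -0.16  2.16 -1.1   0.4   1.51]
shift in current frame cm [ 0.01 -0.02  0.04] rows>=0.0 | turn [ 0.0006 -0.0001  0.0012] rows>=0.0 | shift in target frame [ 0.01 -0.02  0.04]
along base [0.4 0.8 3.4]
```

```bash
python3 -m jog '[[5,[-0.02,0,0.1],[0,0,0]],[5,[0,0,0],[0,0,0]]]'
python3 -m jog '[[5,[-0.02,0,0.1],[0,0,0]],[5,[0,0,0],[0,0,0]]]'
python3 - <<'E'
from orange import *
st();rows(*target(64));o=ctrl.get_obs();print('along base',(BR.T@o['force']).round(1))
S=ctrl.grab_frame('scene');cv2.imwrite('pics/s38.png',cv2.resize(S['img'][190:290,260:370],None,fx=6,fy=6,interpolation=cv2.INTER_CUBIC))
E
```

```text
t: 35.3
eef_pos: [606.2, 9.8, 78.3]
orientation: [0.075, 0.568, 0.774, 0.269]
force: [-11.8, -3.2, 15.0]
gripper_width: 0.686
t: 35.47
eef_pos: [606.2, 9.9, 78.3]
orientation: [0.075, 0.568, 0.774, 0.269]
force: [-20.7, -5.2, 28.1]
gripper_width: 0.685
t 35.47 p [606.2   9.9  78.3] F [-20.7  -5.2  28.1] T [0.43 2.17 1.04] w 0.685 q [ 0.35  0.42 -0.17  2.16 -1.1   0.41  1.52]
shift in current frame cm [ 0.   -0.03  0.02] rows>=0.0 | turn [ 0.0018 -0.0011  0.0015] rows>=0.0 | shift in target frame [ 0.   -0.03  0.02]
along base [-0.   4.5 35. ]
```

View pics/s38.png

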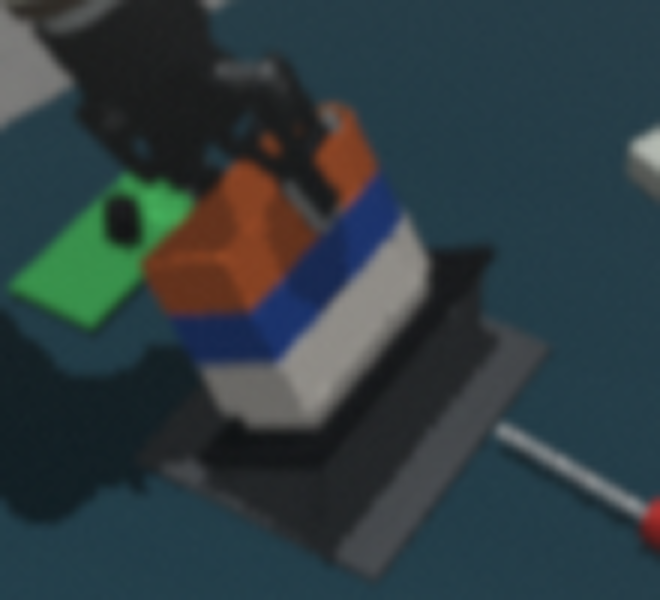

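```bash
python3 -m jog '[[5,[0.03,0,-0.15],[0,0,0]],[5,[0.02,0,-0.1],[0,0,0]],[6.5,[0,0,0],[0,0,0]],[7.5,[0,0,0],[0,0,0]],[8.5,[0,0,0],[0,0,0]],[8.5,[0,0,0],[0,0,0]],[8.5,[0,0,0],[0,0,0]],[8.5,[0.2,0,-1],[0,0,0]],[8.5,[0.4,0,-2],[0,0,0]],[8.5,[0.7,0,-3],[0,0,0]],[8.5,[0.7,0,-3],[0,0,0]],[8.5,[0,0,0],[0,0,0]]]'
python3 - <<'E'
from ofit import *
st();W=ctrl.grab_frame('wrist');cv2.imwrite('pics/w40.png',W['img']);np.savez('w40.npz',**{k:W[k] for k in ('img','mtx','R','t')})
h.mask=omask
R=BR
for d in (60,62,64,66,68,71):
  o=B1+d*R[:,2]; v,c=fit([W],'o',solid([(0,44),(0,12)]),(o[0]-2,o[1],BY),o[2],np.pi/6);print(d,v.round(3),round(c,3),(R.T@(np.array([v[0],v[1],o[2]])-B1)).round(2))
S=ctrl.grab_frame('scene');cv2.imwrite('pics/s40.png',cv2.resize(S['img'][190:290,260:370],None,fx=6,fy=6,interpolation=cv2.INTER_CUBIC))
E
```

```text
t: 36.52
eef_pos: [561.5, -3.2, 163.3]
orientation: [0.078, 0.568, 0.774, 0.269]
force: [0.9, -0.3, 0.4]
gripper_width: 0.995
t 36.52 p [561.5  -3.2 163.3] F [ 0.9 -0.3  0.4] T [-0.36  0.42  0.02] w 0.995 q [ 0.31  0.19 -0.06  2.21 -0.89  0.56  1.29]
60 [596.858  -5.087   1.818] 3.078 [-0.49  3.19 61.84]
62 [595.891  -4.945   1.82 ] 1.364 [-0.12  3.1  63.79]
64 [594.923  -4.808   1.821] 0.443 [ 0.25  3.02 65.74]
66 [593.963  -4.668   1.823] 0.352 [ 0.62  2.93 67.69]
68 [593.006  -4.541   1.825] 1.126 [ 0.97  2.84 69.64]
71 [591.551  -4.329   1.827] 4.012 [ 1.53  2.72 72.57]
```

View pics/s40.png

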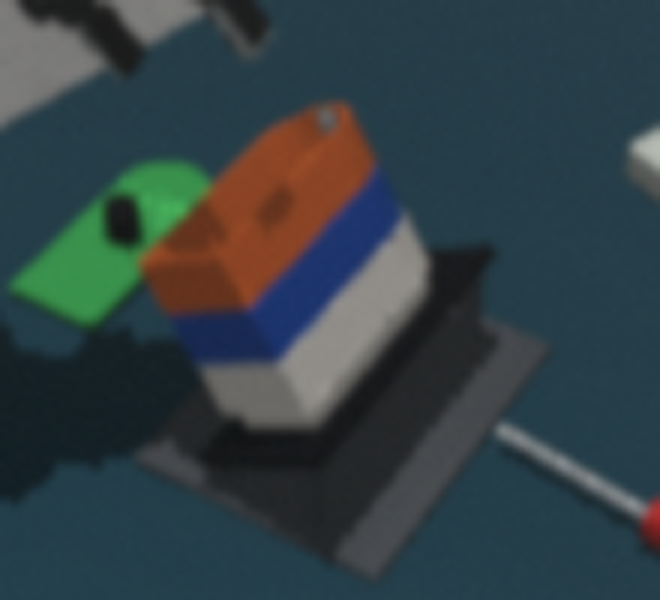

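View pics/w40.png

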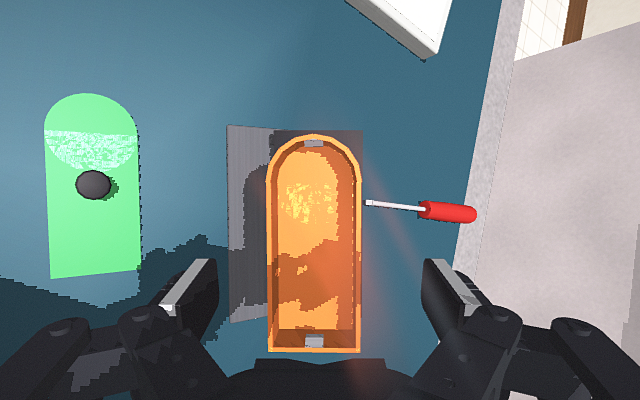

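Run:
```python
from ofit import *
import bfit
W=ctrl.grab_frame('wrist');S=ctrl.grab_frame('scene');T=ctrl.grab_frame('top')
h.mask=omask;R=BR
for d in (62,64,66,68,71):
  o=B1+d*R[:,2]; v,c=fit([W,S],'o',solid([(0,44),(0,12)]),(o[0]-2,o[1],BY),o[2],np.pi/6);print(d,v.round(3),round(c,3),(R.T@(np.array([v[0],v[1],o[2]])-B1)).round(2))
cv2.imwrite('pics/t41.png',cv2.resize(T['img'][70:310,160:500],None,fx=2.35,fy=2.35,interpolation=cv2.INTER_CUBIC))
for l in ('lid','hard_drive','case_fan','screwdriver'): print(l,[[round(x) for x in d['extent']] for d in ctrl.look_for(T,l)][:1])
h.HSV['green']=((50,90,60),(85,255,255))
import importlib
```

```text
62 [595.855  -4.981   1.819] 101.316 [-0.15  3.14 63.81]
64 [594.877  -4.827   1.82 ] 100.361 [ 0.24  3.06 65.77]
66 [593.906  -4.681   1.822] 100.286 [ 0.62  2.98 67.72]
68 [592.93   -4.53    1.824] 101.131 [ 1.    2.9  69.68]
71 [591.475  -4.305   1.827] 104.213 [ 1.58  2.78 72.6 ]
lid [[344, 199, 387, 223]]
hard_drive [[260, 119, 292, 163]]
case_fan [[435, 120, 482, 167]]
screwdriver []
```

View pics/t41.png

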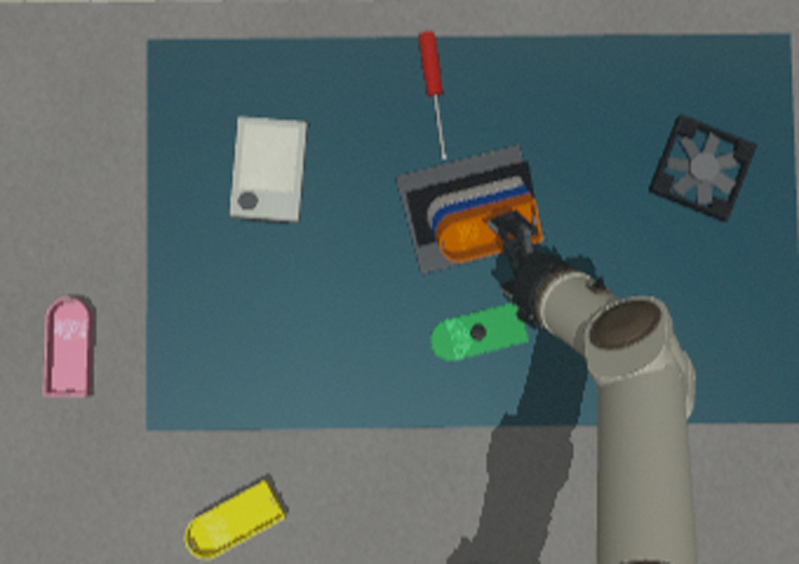

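Run:
```python
from ofit import *
import bfit
W=ctrl.grab_frame('wrist');S=ctrl.grab_frame('scene')
roi=np.zeros((400,640),np.uint8);roi[195:280,275:340]=1
S2=dict(S);S2['img']=S['img']*roi[...,None]
def om(f,c):
    m=omask(f); return m
h.mask=om;R=BR
m=omask(S2);print(m.sum()/255)
for d in (60,62,64,66,68,71):
  o=B1+d*R[:,2]; v,c=fit([W,S2],'o',solid([(0,44),(0,12)]),(o[0]-2,o[1],BY),o[2],np.pi/6,weights=[1,.2]);
  P=pose(*v,o[2],np.pi/6);pts=solid([(0,44),(0,12)])@P[0].T+P[1]
  print(d,round(c,3),'scene',round(h.cost(S2,m,pts),3),(R.T@(np.array([v[0],v[1],o[2]])-B1)).round(2))
```

```text
700.0
60 4.709 scene 0.386 [-0.23  2.9  61.67]
62 5.842 scene 0.847 [-2.000e-02  2.580e+00  6.349e+01]
64 9.962 scene 1.677 [ 0.18  2.27 65.31]
66 17.139 scene 2.869 [ 0.4   1.95 67.13]
68 27.305 scene 4.426 [ 0.59  1.67 68.96]
71 48.385 scene 7.455 [ 0.9   1.25 71.72]
```

```bash
python3 -c "
from workcell import ctrl
print(ctrl.close_job())"
```

```text
the job is handed in; nothing more can be done
None
```

I carried out all three steps and handed the job in at about 37 s of the 72 s allowed. No verdict was reported.

**What I did**
- **Lid:** I lifted it off by the knob and set it flat on the bench, knob up, between the robot and the stand.
- **Trays:** I pressed the blue tray into the white one and the orange tray into the blue one, round end over round end, then released both. Each went down 1 mm at a time until it stopped hard, at 37 N for the blue and 35 N for the orange (the limit is 80 N).

**Last checks**
- **Height:** The hard stops came at about 31.9 mm (blue) and 64.2 mm (orange) above the white tray's origin. The targets are 32 and 64 mm.
- **Sideways:** The wrist camera put the blue tray about 2 mm downslope of the white tray's centre, and the orange about 1 mm beyond the blue. Both are within 4 mm, with turn errors well under 0.06 rad.
- **Bystanders:** The final top picture shows the lid flat and the hard drive, fan and screwdriver where they were. The detector missed the screwdriver in that picture, so I judged it by eye. The gripper was clear of everything.

**What failed or disagreed**
- **First knob grasp:** It closed above the knob. The real finger tips sit about 35–45 mm behind the reported TCP, so I re-grasped lower.
- **Tool tilt:** I tilted the tool about 0.22 rad sideways to stay clear of joint 6's limit.
- **Cameras:** For the orange tray's height the wrist view gave about 66–67 mm and the scene view 62 mm or less. The scene fit was still improving at the lowest height I tried.
- **Spring tongues:** I never saw the 6 to 15 N needed to pass the tongues. Before each hard stop the force readings, taken at the end of each step, stayed under about 5 N. That both trays are home therefore rests on the hard-stop heights and on no gap showing in the pictures.

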